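Make up two shaft-seal kits

ROBOT

A 6-joint arm with a two-finger parallel gripper is mounted at the origin on the work surface. World frame = base frame: x ahead of the robot, y to its left, z up, the work surface at z = 0. Lengths are in mm, angles in degrees, forces in N, time in s.
With the tool pointing down it reaches from about 350 to 850 mm from the base axis. Payload 8.1 kg.
Tool frame: the origin (TCP) lies at the very end of the fingers, on their centre line; the grasp point (between the pads) lies grip_depth behind it (grip_depth is the distance from the TCP to the grasp point, in mm); z points along the fingers, y is the direction in which the jaws open and shut (so a half turn about z gives the same grasp; the last joint's range is limited). The gripper opens to 85 mm and grips with 20 to 120 N. Pads are 22 mm wide; open, the fingers measure 114 mm over their backs; the gripper's body (76 mm by 85 mm) begins 54 mm behind the grasp point. The pads swing forward as they close: fully open they stand 13 mm farther back than shut.
Start: joints at [-79.32, 7.471, 85.268, -0, 87.261, -4.893], TCP at [161.1, -577.972, 231.292] pointing down, gripper open.
Joint ranges: [-169.43, 169.43], [-51.17, 129.36], [1.28, 143.12], [-76.62, 256.62], [0, 156.53], [-152.29, 152.29]. Speed limits (degrees/s): [136.94, 136.94, 159.86, 180, 180, 180].

INTERFACE

Orientations are given as [roll, pitch, yaw] about the fixed x, y, z axes, in that order (R = Rz(yaw) Ry(pitch) Rx(roll)).
In Python, from bench import * gives the robot as it stands.
- The arm moves only by the tool step_arm, never from a script. Its argument "plan" is a list of rows, each an object of numbers: "grip": the finger opening in cm, from 0 to 8.54; "tx", "ty", "tz": the shift along the tool's x, y, z in cm; "ax", "ay", "az": the turn, a rotation vector about the tool's x, y, z in degrees. In form: [{"grip": .., "tx": .., "ty": .., "tz": .., "ax": .., "ay": .., "az": ..}, ...]. A call has 1 to 8 rows; each row shifts and turns the commanded pose from where the row before left it, along the tool's axes as they then stand; what a row does not reach is not made up. A row lasts 1/12 s, in which the tool goes at most 41.7 mm and 7.16 degrees, less where a joint would pass 70% of its speed; a pose out of reach is approached as far as the arm can. A call with a gripper value outside its range is refused whole. The fingers move at their own pace and stop on an object; "newtons" is the grip in N (left out, the last holds). Time passes only in rows, so rows that do not move let the fingers close. It gives the time, the measured TCP pose, the force and the opening at its end, in the units of the state.
- sense(): the state, without advancing time (a new reading comes with each control period).
- snapshot(name): name is "scene" or "top" or "wrist"; returns the picture (420x560x3 uint8, red, green, blue); there is no depth.
- camera_model(name): a dict with "intrinsics" (3x3 intrinsics, pixels), "pose" (4x4, takes a point from camera to world coordinates); the wrist camera has in their place "T_tool_cam" (4x4, takes a point from camera to tool coordinates, whose origin is the TCP and whose axes are the flange's). Camera axes: x right, y down, z forward; pixel columns grow to the right and rows downward; lengths in mm; the calibration is good to about 2 mm. A picture is of the moment at which its call begins: read the wrist's pose just before it. camera_model takes no time and is no camera call.
- hand_in(): hands the job in, once; it reports no verdict.
The state is a dict: "time": time; "joint_pos": joint angles; "qd": joint speeds; "joint_efforts": joint torques, N m; "tool_pos": TCP position; "tcp_rot": TCP orientation; "ft_force": force on the tool from outside, world axes, zero at the start; "wrist_torque": the same for the moment, N m; "finger_gap": finger opening in mm.
Only numpy, scipy, OpenCV 4.12 (cv2) and the standard library are available. Lean on these libraries where they do the work, as an engineer would, in place of code of your own. Each camera call takes 0.05 s, during which the arm holds its last target.

TASK

Make up two seal kits from the loose stock on the bench. In the three-compartment tray put the wide bellows in the largest compartment, the steel rotor in the middle-sized one and the brass hose fitting in the smallest; in the two-compartment tray put the small carbon ring in the larger compartment and the narrow bellows in the smaller. Stand every part upright and flat on the floor of its compartment, and leave the large carbon ring and the two finished seals where they are.

Things in the scene. Friction and masses are not known exactly. Their poses are not given: they have to be found in the camera images.
- long_tray: Three-compartment blue plastic kit tray, fixed: 92 (x) by 224 (y) by 14 mm high, walls and floor 4 mm. Compartments, all 84 mm in x and centred on x = 0, in a row along y: smallest, 54 mm wide, centred at y = -81 mm; middle-sized, 70 mm, at y = -15; largest, 84 mm, at y = +66. Origin: centre of its underside, compartment floor at z = 4 mm. Its x axis points within 12 degrees of world x.
- short_tray: Two-compartment blue plastic kit tray, fixed: 92 (x) by 152 (y) by 14 mm high, walls and floor 4 mm. Compartments, both 84 mm in x and centred on x = 0: larger, 78 mm wide, centred at y = -33 mm; smaller, 62 mm wide, at y = +41 mm. Origin: centre of its underside, compartment floor at z = 4 mm. Its x axis points within 12 degrees of world x.
- wide_bellows: Wide black rubber bellows with steel bands, standing upright, 80 mm tall, about 0.2 kg: foot cuff 52 mm diameter up to 10 mm, ribs 62 mm diameter from 10 to 52 mm, top cuff 52 mm diameter from 52 to 80 mm (grip here). Stiff, does not give. Origin: centre of its underside, z up its axis.
- narrow_bellows: Narrow black rubber bellows with steel bands, upright, 64 mm tall, about 0.1 kg: foot cuff 36 mm diameter up to 8 mm, ribs 43 mm diameter from 8 to 38 mm, top cuff 36 mm diameter from 38 to 64 mm (grip here). Stiff. Origin: centre of its underside, z up its axis.
- rotor: Bright stainless steel rotor, 40 mm tall, about 0.2 kg: round flange 48 mm diameter, 12 mm thick, below; hub 34 mm diameter with a 22 mm bore above it (grip the hub). Origin: centre of its underside, z up its axis.
- small_carbon: Small carbon ring, dull dark grey, 36 mm tall, about 0.09 kg: flange 54 mm diameter, 14 mm thick, below; neck 42 mm diameter with a 28 mm bore above it (grip the neck). Origin: centre of its underside, z up its axis.
- large_carbon: Large carbon ring, dull dark grey, same shape and height as the small one but with a 72 mm flange and a 58 mm neck. Spare stock, not part of either kit: stays where it is. Origin: centre of its underside, z up its axis.
- hose_fitting: Brass hose fitting standing upright, 46 mm tall, about 0.06 kg: hexagon foot 31 to 33 mm across, 14 mm thick, below; ribbed spigot 18 mm diameter above it (grip the spigot). Origin: centre of its underside, z up its axis.
- finished_seal_1: Assembled seal standing near the trays: black bellows with a dark carbon head, 80 mm diameter, 125 mm tall, 0.8 kg, loose. Not to be disturbed. Origin: centre of its underside, z up its axis.
- finished_seal_2: A second assembled seal, the same as the first, standing elsewhere near the work, loose. Not to be disturbed. Origin: centre of its underside, z up its axis.
There are look-alikes about, which are no part of the job. What is shaped like the narrow_bellows but green or red is not meant.

How it is judged (in metres and radians):
At the end, for the whole second after the job is handed in: Each of the five parts stands upright (within 7 degrees), flat on the floor (within 5 mm) of its own compartment, between its walls, released and at rest. The large carbon ring is within 20 mm and both finished seals within 30 mm of where they stood, upright (y of wide_bellows in the frame of long_tray between 0.047 and 0.085 m and x of wide_bellows in the frame of long_tray between -0.019 and 0.019 m and z of each of wide_bellows, rotor, hose_fitting in the frame of long_tray below 0.009 m and angle between each of wide_bellows, rotor, hose_fitting, narrow_bellows, small_carbon, finished_seal_1, finished_seal_2's own z axis and vertical below 0.12 rad and linear speed of each of wide_bellows, rotor, hose_fitting, narrow_bellows, small_carbon below 0.02 m/s and contact force between each of wide_bellows, rotor, hose_fitting, narrow_bellows, small_carbon and the fingers below 0.1 N and y of rotor in the frame of long_tray between -0.029 and -0.001 m and x of rotor in the frame of long_tray between -0.021 and 0.021 m and y of hose_fitting in the frame of long_tray between -0.0955 and -0.0665 m and x of hose_fitting in the frame of long_tray between -0.0295 and 0.0295 m and y of narrow_bellows in the frame of short_tray between 0.025 and 0.057 m and x of narrow_bellows in the frame of short_tray between -0.027 and 0.027 m and z of each of narrow_bellows, small_carbon in the frame of short_tray below 0.009 m and y of small_carbon in the frame of short_tray between -0.048 and -0.018 m and x of small_carbon in the frame of short_tray between -0.018 and 0.018 m and distance of large_carbon from where it was at the start of the episode below 0.02 m and distance of each of finished_seal_1, finished_seal_2 from where it was at the start of the episode below 0.03 m); the robot touches nothing.
It fails at once if a finished seal is knocked over or pushed away (distance of any of finished_seal_1, finished_seal_2 from where it was at the start of the episode above 0.03 m or angle between any of finished_seal_1, finished_seal_2's own z axis and vertical above 0.3 rad).
It fails at once if the spare large carbon ring is taken or pushed away (distance of large_carbon from where it was at the start of the episode above 0.02 m).
It also fails if it takes over 122 s, if anything falls off the work surface, if the arm or the gripper's body presses on something with over 40 N, if the wrist force passes 120 N, or if a joint passes its speed limit or range.

## Working session

There is one attempt and no reset: what is moved stays moved. The work goes in short steps, Python scripts to look and compute and a tool call to move; the robot and the scene stay as the last step left them, time stands still between calls to the robot, and variables do not carry over. Pictures are saved under pics/ and viewed, and the job is handed in when it is done.

Besides the shell and the picture viewer there is one more tool, called after "Emit:" by a JSON object that holds its "name" and its "arguments", one argument or row to a line. step_arm: Moves the arm, as the interface text tells. Its arguments: {"type":"object","properties":{"plan":{"type":"array","items":{"type":"object","properties":{"grip":{"type":"number"},"tx":{"type":"number"},"ty":{"type":"number"},"tz":{"type":"number"},"ax":{"type":"number"},"ay":{"type":"number"},"az":{"type":"number"}}}},"newtons":{"type":"number"}},"required":["plan"]}

```bash
ls; mkdir -p pics; python3 - <<'E'
from bench import *
import cv2
print(sense())
for n in ["scene","top"]:
    im=snapshot(n); cv2.imwrite(f"pics/{n}0.png",cv2.cvtColor(im,cv2.COLOR_RGB2BGR)); print(n,camera_model(n))
print(camera_model("wrist"))
E
```

```text
pics
{'time': 0.0, 'joint_pos': array([-7.93204483e+01,  7.51689998e+00,  8.53282945e+01,  1.26265468e-03,
        8.72613152e+01, -4.89499179e+00]), 'qd': array([ 0.0279697 ,  0.05565079, -0.04410164,  0.04982104,  0.02424198,
       -0.09166685]), 'joint_efforts': array([-4.31009112e-04, -5.69402754e+01, -5.00552237e+01, -2.29816505e-04,
        1.45662905e-02, -5.77444865e-06]), 'tool_pos': array([ 161.0041678 , -577.43222594,  230.23518677]), 'tcp_rot': array([-1.79893986e+02, -1.03449447e-02,  1.55744725e+01]), 'ft_force': array([ 0.68827702, -0.36768427,  0.00207532]), 'wrist_torque': array([-0.02298849, -0.01528489,  0.04566543]), 'finger_gap': 85.48892394258374}
scene {'intrinsics': array([[459.42559139,   0.        , 284.95633377],
       [  0.        , 459.42559139, 208.14759477],
       [  0.        ,   0.        ,   1.        ]]), 'pose': array([[-7.78557585e-02,  5.88223552e-01, -8.04941944e-01,
         1.48268871e+03],
       [ 9.96960276e-01,  4.35486971e-02, -6.46043228e-02,
         1.47870126e+02],
       [-2.94761130e-03, -8.07524962e-01, -5.89826032e-01,
        
[... 454 characters left out ...]
],
       [-3.09392863e-02, -1.42520375e-01, -9.89308194e-01,
         1.05508607e+03],
       [ 0.00000000e+00,  0.00000000e+00,  0.00000000e+00,
         1.00000000e+00]])}
{'intrinsics': array([[356.06844366,   0.        , 288.43260464],
       [  0.        , 356.06844366, 210.92418714],
       [  0.        ,   0.        ,   1.        ]]), 'T_tool_cam': array([[ 7.43599593e-04, -9.58144454e-01, -2.86284217e-01,
         7.28508479e+01],
       [ 9.99999713e-01,  6.69996678e-04,  3.55051979e-04,
         2.76260238e-01],
       [-1.48381610e-04, -2.86284399e-01,  9.58144676e-01,
        -1.41917770e+02],
       [ 0.00000000e+00,  0.00000000e+00,  0.00000000e+00,
         1.00000000e+00]])}
```

View pics/top0.png

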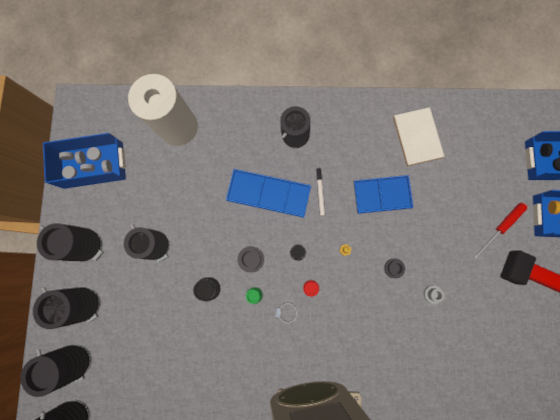

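View pics/scene0.png

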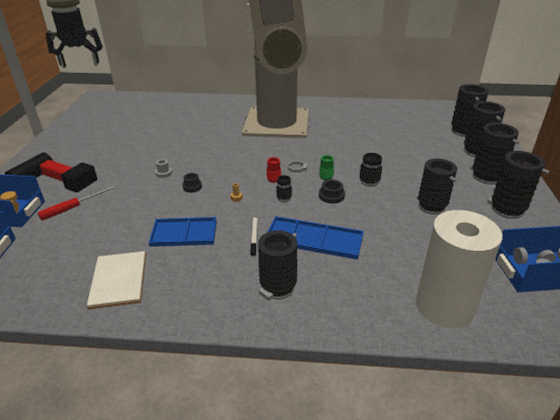

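```bash
python3 - <<'E'
import bench
print([ (n,getattr(bench,n)) for n in dir(bench) if not n.startswith('__')])
E
```

```text
[('PlanningError', <class 'bench.PlanningError'>), ('camera_model', <function make.<locals>.<lambda> at 0x7fa2fabf8680>), ('grip_depth', 18.700000000000003), ('hand_in', <function connect.<locals>.done at 0x7fa2fab6b740>), ('sense', <function make.<locals>.<lambda> at 0x7fa2fabf85e0>), ('snapshot', <function make.<locals>.drawn_camera at 0x7fa2fabf80e0>)]
```

Top view (560x420): the wide bellows is at (207,289), large carbon (251,259), narrow bellows (298,252), fitting (346,250), small carbon (395,268) and rotor (434,295). The long tray is at (269,194), the short tray at (383,195), and the seals at (295,127) and (147,245). The pen lies between the trays. Next I measure these.

```bash
cat > h.py <<'E'
from bench import *
import numpy as np, cv2
def ray(K,T,uv,z):
    d=T[:3,:3]@np.linalg.solve(K,np.array([uv[0],uv[1],1.]));o=T[:3,3]
    return (o+d*(z-o[2])/d[2])[:2]
def cam(n,s=None):
    c=camera_model(n)
    if 'pose' in c: return c['intrinsics'],c['pose']
    from scipy.spatial.transform import Rotation as R
    T=np.eye(4);T[:3,:3]=R.from_euler('xyz',s['tcp_rot'],degrees=True).as_matrix();T[:3,3]=s['tool_pos']
    return c['intrinsics'],T@c['T_tool_cam']
E
python3 - <<'E'
from h import *
im=cv2.imread('pics/top0.png');K,T=cam('top')
hsv=cv2.cvtColor(im,cv2.COLOR_BGR2HSV)
m=cv2.inRange(hsv,(100,120,60),(130,255,255));m[:, :200]=0;m[:,440:]=0
m=cv2.morphologyEx(m,cv2.MORPH_CLOSE,np.ones((5,5)))
cs,_=cv2.findContours(m,cv2.RETR_EXTERNAL,cv2.CHAIN_APPROX_NONE)
for c in cs:
    if cv2.contourArea(c)<500: continue
    pts=np.array([ray(K,T,p[0],14) for p in c],np.float32)
    r=cv2.minAreaRect(pts);print('tray',r)
g=cv2.cvtColor(im,cv2.COLOR_BGR2GRAY)
for n,u,v in [('wide',207,289),('large',251,259),('narrow',298,252),('hose',346,250),('small',395,268),('rotor',434,295)]:
    crop=cv2.resize(im[v-18:v+18,u-18:u+18],None,fx=7,fy=7,interpolation=cv2.INTER_CUBIC)
    globals().setdefault('L',[]).append(crop)
L=L
cv2.imwrite('pics/crops.png',np.vstack([np.hstack(L[:3]),np.hstack(L[3:])]))
for n,u,v,z in [('wide',207,289,80),('large',251,259,36),('narrow',298,252,64),('hose',346,250,46),('small',395,268,36),('rotor',434,295,40),('red',311,288,64),('green',254,296,64),('s1',295,121,125),('s2',140,242,125)]: print(n,ray(K,T,(u,v),z))
E
```

```text
tray ((630.94091796875, -168.508544921875), (92.63304138183594, 152.02589416503906), 7.10183572769165)
tray ((628.0914916992188, 149.3697052001953), (222.80795288085938, 92.0050048828125), 78.9150619506836)
wide [363.78950095 289.14875775]
large [442.69104424 186.23164707]
narrow [463.43564451  61.60992228]
hose [472.63829096 -64.0359863 ]
small [ 429.42877484 -193.36694527]
rotor [ 363.25047052 -291.18404569]
red [373.04487022  26.3890544 ]
green [348.77659721 171.21026816]
s1 [793.32112086  76.79510129]
s2 [475.44749652 451.33992354]
```

View pics/crops.png

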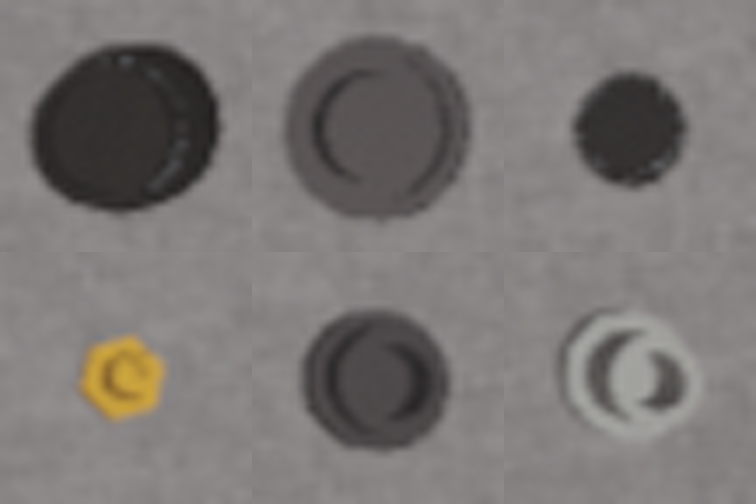

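Emit:
{"name": "step_arm", "arguments": {
  "plan": [
    {"az": 5.2},
    {"az": 5.2},
    {"az": 5.2},
    {"tx": 2.24,"ty": -3.2},
    {"tx": 2.24,"ty": -3.2},
    {"tx": 2.24,"ty": -3.2},
    {"tx": 2.24,"ty": -3.2},
    {"tx": 2.24,"ty": -3.2}
  ]
}}

```text
invalid input
```

Emit:
{"name": "step_arm", "arguments": {
  "plan": [
    {"tx": 2.24,"ty": -3.2},
    {"tx": 2.24,"ty": -3.2},
    {"tx": 2.24,"ty": -3.2},
    {"tx": 2.24,"ty": -3.2,"tz": 2},
    {"tz": 2},
    {}
  ]
}}

```text
invalid input
```

```bash
cat > w.py <<'E'
import sys
from h import *
n=sys.argv[1]
s=sense();im=snapshot('wrist');K,T=cam('wrist',s)
np.savez(f'pics/{n}.npz',K=K,T=T)
cv2.imwrite(f'pics/{n}.png',cv2.cvtColor(im,cv2.COLOR_RGB2BGR))
print(s['time'],s['tool_pos'],s['tcp_rot'],s['finger_gap'],s['joint_pos'].round(1))
E
python3 w.py rot1
```

```text
0.1 [ 160.99682435 -577.46180325  230.31001782] [-1.79900495e+02 -8.71230456e-03  1.55716582e+01] 85.4457869956826 [-79.3   7.5  85.3   0.   87.3  -4.9]
```

View pics/rot1.png

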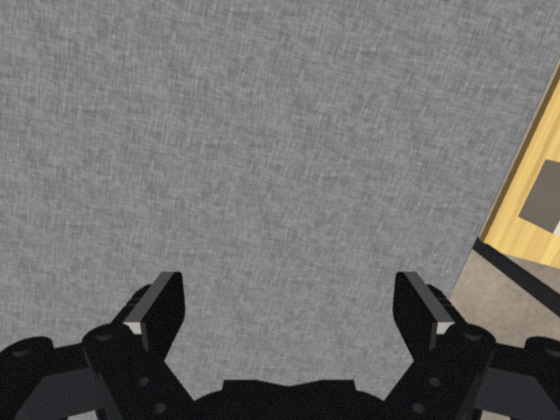

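The call was refused because every row needs all of its keys.

Emit:
{"name": "step_arm", "arguments": {
  "plan": [
    {"grip": 8.5,"tx": 0,"ty": 0,"tz": 0,"ax": 0,"ay": 0,"az": 5.2},
    {"grip": 8.5,"tx": 0,"ty": 0,"tz": 0,"ax": 0,"ay": 0,"az": 5.2},
    {"grip": 8.5,"tx": 0,"ty": 0,"tz": 0,"ax": 0,"ay": 0,"az": 5.2},
    {"grip": 8.5,"tx": 2.24,"ty": -3.2,"tz": 0,"ax": 0,"ay": 0,"az": 0},
    {"grip": 8.5,"tx": 2.24,"ty": -3.2,"tz": 0,"ax": 0,"ay": 0,"az": 0},
    {"grip": 8.5,"tx": 2.24,"ty": -3.2,"tz": 0,"ax": 0,"ay": 0,"az": 0},
    {"grip": 8.5,"tx": 2.24,"ty": -3.2,"tz": 0,"ax": 0,"ay": 0,"az": 0},
    {"grip": 8.5,"tx": 2.24,"ty": -3.2,"tz": 0,"ax": 0,"ay": 0,"az": 0}
  ],
  "newtons": 40
}}

```text
time: 0.82
tool_pos: [273.7, -416.3, 230.9]
tcp_rot: [-180.0, 0.0, -0.1]
ft_force: [-0.4, -0.4, -0.4]
finger_gap: 84.9
```

Emit:
{"name": "step_arm", "arguments": {
  "plan": [
    {"grip": 8.5,"tx": 2.24,"ty": -3.2,"tz": 0,"ax": 0,"ay": 0,"az": 0},
    {"grip": 8.5,"tx": 2.24,"ty": -3.2,"tz": 0,"ax": 0,"ay": 0,"az": 0},
    {"grip": 8.5,"tx": 2.24,"ty": -3.2,"tz": 0,"ax": 0,"ay": 0,"az": 0},
    {"grip": 8.5,"tx": 2.24,"ty": -3.2,"tz": 2,"ax": 0,"ay": 0,"az": 0},
    {"grip": 8.5,"tx": 0,"ty": 0,"tz": 2,"ax": 0,"ay": 0,"az": 0},
    {"grip": 8.5,"tx": 0,"ty": 0,"tz": 0,"ax": 0,"ay": 0,"az": 0},
    {"grip": 8.5,"tx": 0,"ty": 0,"tz": 0,"ax": 0,"ay": 0,"az": 0}
  ]
}}

```text
time: 1.4
tool_pos: [361.0, -290.8, 191.3]
tcp_rot: [-179.9, 0.1, 0.0]
ft_force: [-0.6, -0.3, -0.4]
finger_gap: 84.8
```

```bash
python3 w.py rot2
```

```text
1.4 [ 361.01631385 -290.83166795  191.32161704] [-1.79900045e+02  1.32959908e-01  4.50431460e-02] 84.80989119334487 [-45.2 -12.8 109.1  -0.   83.9  44.8]
```

View pics/rot2.png

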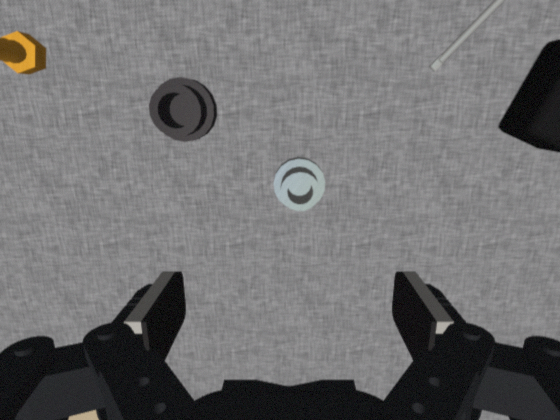

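Wrist view: rotor at (299,184), small ring at (184,109), fitting foot near (25,52). I'll measure the ring outlines here.

```bash
cat > meas.py <<'E'
import sys
from h import *
# usage: name u v z D kind ; flood-like mask around seed vs local background
def meas(n,u,v,zs,win=45):
    im=cv2.imread(f'pics/{n}.png');d=np.load(f'pics/{n}.npz');K,T=d['K'],d['T']
    lab=cv2.GaussianBlur(cv2.cvtColor(im,cv2.COLOR_BGR2LAB),(0,0),1).astype(float)
    x0,y0=max(u-win,0),max(v-win,0);c=lab[y0:v+win,x0:u+win]
    bg=np.median(np.vstack([c[:4].reshape(-1,3),c[-4:].reshape(-1,3),c[:,:4].reshape(-1,3),c[:,-4:].reshape(-1,3)]),0)
    dist=np.linalg.norm((c-bg)*[.6,2,2],axis=2)
    m=(dist>16).astype(np.uint8)
    m=cv2.morphologyEx(m,cv2.MORPH_CLOSE,np.ones((5,5)));m=cv2.morphologyEx(m,cv2.MORPH_OPEN,np.ones((3,3)))
    cs,_=cv2.findContours(m,cv2.RETR_EXTERNAL,cv2.CHAIN_APPROX_NONE)
    c=min(cs,key=lambda c:(-cv2.pointPolygonTest(c,(u-x0,v-y0),True)))
    p=c[:,0,:].astype(float)+[x0,y0]
    for z in zs:
        w=np.array([ray(K,T,q,z) for q in p],np.float32)
        (cx,cy),(a,b),_=cv2.fitEllipse(w)
        print(z,'ell',round(cx,1),round(cy,1),round(a,1),round(b,1),'circ',[np.round(t,1) for t in cv2.minEnclosingCircle(w)])
a=sys.argv
meas(a[1],int(a[2]),int(a[3]),[float(z) for z in a[4].split(',')],int(a[5]) if len(a)>5 else 45)
E
python3 meas.py rot2 299 184 12,6,0; python3 meas.py rot2 184 109 14,7,0
python3 - <<'E'
from h import *
d=np.load('pics/rot2.npz')
print(ray(d['K'],d['T'],(300,182),40))
E
```

```text
12.0 ell 362.6 -300.5 45.7 47.9 circ [array([ 363.3, -301.8]), np.float64(25.2)]
6.0 ell 361.3 -300.7 46.6 48.8 circ [array([ 361.9, -302. ]), np.float64(25.7)]
0.0 ell 359.9 -300.8 47.4 49.7 circ [array([ 360.6, -302.2]), np.float64(26.2)]
14.0 ell 429.2 -200.1 52.7 58.5 circ [array([ 428.5, -199.7]), np.float64(29.6)]
7.0 ell 429.1 -198.0 53.8 59.8 circ [array([ 428.4, -197.7]), np.float64(30.3)]
0.0 ell 429.0 -196.0 55.0 61.1 circ [array([ 428.2, -195.7]), np.float64(30.9)]
[ 371.3430146  -300.62630923]
```

```bash
python3 - <<'E'
from h import *
K,T=cam('top');np.savez('pics/top0.npz',K=K,T=T)
E
for a in "434 295 12,0" "395 268 14,0" "346 250 14,0" "298 252 64,38,0" "207 289 80,52,10" "251 259 14,0"; do set -- $a; echo $a; python3 meas.py top0 $1 $2 $3 22; done
```

```text
434 295 12,0
12.0 ell 363.7 -300.8 16.5 33.8 circ [array([ 364.2, -302.2]), np.float64(16.0)]
0.0 ell 363.0 -305.0 16.7 34.2 circ [array([ 363.5, -306.3]), np.float64(16.2)]
395 268 14,0
14.0 ell 429.8 -196.2 53.0 54.7 circ [array([ 429.5, -196.1]), np.float64(28.2)]
0.0 ell 429.9 -199.6 53.7 55.5 circ [array([ 429.5, -199.5]), np.float64(28.6)]
346 250 14,0
14.0 ell 475.3 -65.2 33.7 34.7 circ [array([475.5, -65.1]), np.float64(18.4)]
0.0 ell 476.0 -66.8 34.2 35.2 circ [array([476.2, -66.8]), np.float64(18.7)]
298 252 64,38,0
64.0 ell 463.2 62.7 39.9 42.4 circ [array([463.4,  61.9]), np.float64(22.0)]
38.0 ell 464.2 62.8 40.9 43.5 circ [array([464.4,  62. ]), np.float64(22.5)]
0.0 ell 465.6 63.0 42.5 45.2 circ [array([465.8,  62.1]), np.float64(23.4)]
207 289 80,52,10
80.0 ell 364.2 290.1 60.2 70.2 circ [array([365. , 290.5]), np.float64(35.8)]
52.0 ell 362.4 296.8 62.0 72.3 circ [array([363.3, 297.1]), np.float64(36.8)]
10.0 ell 359.8 306.8 64.5 75.3 circ [array([360.6, 307.1]), np.float64(38.4)]
251 259 14,0
14.0 ell 443.5 190.4 68.3 70.4 circ [array([443. , 190.3]), np.float64(36.5)]
0.0 ell 443.7 192.2 69.2 71.3 circ [array([443.3, 192.1]), np.float64(37.0)]
```

Emit:
{"name": "step_arm", "arguments": {
  "plan": [
    {"grip": 8.5,"tx": 0.15,"ty": 1.0,"tz": 3.0,"ax": 0,"ay": 0,"az": 0},
    {"grip": 8.5,"tx": 0,"ty": 0,"tz": 3.5,"ax": 0,"ay": 0,"az": 0},
    {"grip": 7.5,"tx": 0,"ty": 0,"tz": 3.5,"ax": 0,"ay": 0,"az": 0},
    {"grip": 6.5,"tx": 0,"ty": 0,"tz": 3.5,"ax": 0,"ay": 0,"az": 0},
    {"grip": 6.0,"tx": 0,"ty": 0,"tz": 2.5,"ax": 0,"ay": 0,"az": 0},
    {"grip": 6.0,"tx": 0,"ty": 0,"tz": 1.7,"ax": 0,"ay": 0,"az": 0},
    {"grip": 6.0,"tx": 0,"ty": 0,"tz": 0,"ax": 0,"ay": 0,"az": 0}
  ]
}}

```text
time: 2.03
tool_pos: [360.7, -301.2, 12.4]
tcp_rot: [-179.8, 0.2, -0.2]
ft_force: [-0.6, 0.6, -0.2]
finger_gap: 59.9
```

Emit:
{"name": "step_arm", "arguments": {
  "plan": [
    {"grip": 2.5,"tx": 0,"ty": 0,"tz": 0,"ax": 0,"ay": 0,"az": 0},
    {"grip": 2.5,"tx": 0,"ty": 0,"tz": 0,"ax": 0,"ay": 0,"az": 0},
    {"grip": 2.5,"tx": 0,"ty": 0,"tz": 0,"ax": 0,"ay": 0,"az": 0},
    {"grip": 2.5,"tx": 0,"ty": 0,"tz": 0,"ax": 0,"ay": 0,"az": 0},
    {"grip": 2.5,"tx": 0,"ty": 0,"tz": 0,"ax": 0,"ay": 0,"az": 0}
  ]
}}

```text
time: 2.45
tool_pos: [364.5, -303.6, 17.8]
tcp_rot: [179.8, -0.2, -0.0]
ft_force: [-1.7, -1.4, 7.0]
finger_gap: 32.6
```

```bash
python3 w.py rot3
```

```text
2.45 [ 364.4829102  -303.64133901   17.76489247] [ 1.79791354e+02 -1.53792279e-01 -3.42749946e-02] 32.562486046834316 [-46.    0.6 116.2  -0.   62.9  44.1]
```

View pics/rot3.png

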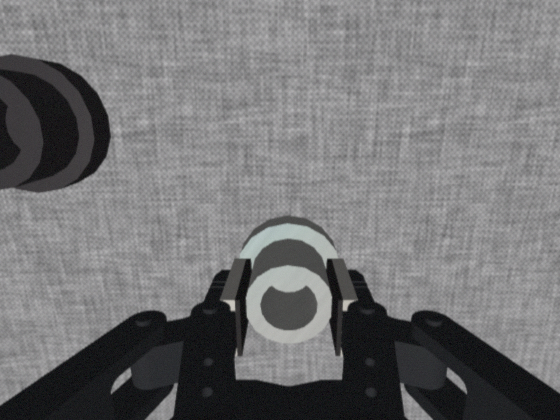

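Emit:
{"name": "step_arm", "arguments": {
  "plan": [
    {"grip": 2.5,"tx": 0,"ty": 0,"tz": 0,"ax": 0,"ay": 0,"az": 0},
    {"grip": 2.5,"tx": 0,"ty": 0,"tz": 0,"ax": 0,"ay": 0,"az": 0},
    {"grip": 2.5,"tx": 0,"ty": 0,"tz": 0,"ax": 0,"ay": 0,"az": 0}
  ]
}}

```text
time: 2.75
tool_pos: [364.5, -303.6, 17.8]
tcp_rot: [179.8, -0.1, -0.0]
ft_force: [-2.7, -0.4, 6.9]
finger_gap: 32.7
```

Emit:
{"name": "step_arm", "arguments": {
  "plan": [
    {"grip": 2.5,"tx": 0,"ty": 0,"tz": -2,"ax": 0,"ay": 0,"az": 0},
    {"grip": 2.5,"tx": 0,"ty": 0,"tz": -4,"ax": 0,"ay": 0,"az": 0},
    {"grip": 2.5,"tx": 0,"ty": 0,"tz": -4,"ax": 0,"ay": 0,"az": 0},
    {"grip": 2.5,"tx": 0,"ty": 0,"tz": 0,"ax": 0,"ay": 0,"az": 0},
    {"grip": 2.5,"tx": 0,"ty": 0,"tz": 0,"ax": 0,"ay": 0,"az": 0}
  ]
}}

```text
time: 3.17
tool_pos: [365.3, -303.8, 119.5]
tcp_rot: [179.7, -0.3, -0.0]
ft_force: [-0.1, 0.3, -2.9]
finger_gap: 32.7
```

```bash
python3 w.py rot4
```

```text
3.1667 [ 365.26194842 -303.76347018  119.45726858] [ 1.79671614e+02 -3.17390778e-01 -1.79077671e-02] 32.69496133946793 [-45.9  -7.9 112.5  -0.   74.9  44.1]
```

View pics/rot4.png

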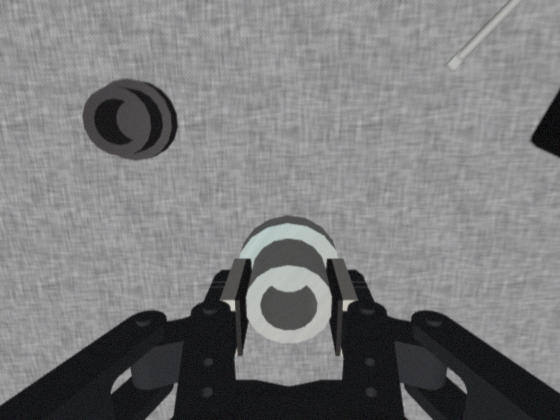

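```bash
cat > held.py <<'E'
import sys
from h import *
u,v,h=map(float,sys.argv[1:4])
c=camera_model('wrist');print('tool xy',ray(c['intrinsics'],c['T_tool_cam'],(u,v),-h))
E
python3 held.py 288.5 304 22.2
```

```text
tool xy [0.18504657 0.35913586]
```

Emit:
{"name": "step_arm", "arguments": {
  "plan": [
    {"grip": 2.5,"tx": 2.0,"ty": -3.37,"tz": 0,"ax": 0,"ay": 0,"az": 0},
    {"grip": 2.5,"tx": 2.0,"ty": -3.37,"tz": 0,"ax": 0,"ay": 0,"az": 0},
    {"grip": 2.5,"tx": 2.0,"ty": -3.37,"tz": 0,"ax": 0,"ay": 0,"az": 0},
    {"grip": 2.5,"tx": 2.0,"ty": -3.37,"tz": 0,"ax": 0,"ay": 0,"az": 0},
    {"grip": 2.5,"tx": 2.0,"ty": -3.37,"tz": 0,"ax": 0,"ay": 0,"az": 0},
    {"grip": 2.5,"tx": 2.0,"ty": -3.37,"tz": 0,"ax": 0,"ay": 0,"az": 0},
    {"grip": 2.5,"tx": 2.0,"ty": -3.37,"tz": 0,"ax": 0,"ay": 0,"az": 0},
    {"grip": 2.5,"tx": 2.0,"ty": -3.37,"tz": 0,"ax": 0,"ay": 0,"az": 0}
  ]
}}

```text
time: 3.88
tool_pos: [522.4, -30.0, 113.2]
tcp_rot: [-180.0, 0.2, -0.0]
ft_force: [0.9, -0.4, -1.5]
finger_gap: 32.5
```

Emit:
{"name": "step_arm", "arguments": {
  "plan": [
    {"grip": 2.5,"tx": 2.0,"ty": -3.37,"tz": 0,"ax": 0,"ay": 0,"az": 0},
    {"grip": 2.5,"tx": 2.0,"ty": -3.37,"tz": 0,"ax": 0,"ay": 0,"az": 0},
    {"grip": 2.5,"tx": 2.0,"ty": -3.37,"tz": 0,"ax": 0,"ay": 0,"az": 0},
    {"grip": 2.5,"tx": 2.0,"ty": -3.37,"tz": 0,"ax": 0,"ay": 0,"az": 0},
    {"grip": 2.5,"tx": 2.0,"ty": -3.37,"tz": 0,"ax": 0,"ay": 0,"az": 0},
    {"grip": 2.5,"tx": 0,"ty": 0,"tz": 0,"ax": 0,"ay": 0,"az": 0},
    {"grip": 2.5,"tx": 0,"ty": 0,"tz": 0,"ax": 0,"ay": 0,"az": 0}
  ]
}}

```text
time: 4.47
tool_pos: [622.1, 138.2, 112.0]
tcp_rot: [180.0, 0.3, 0.2]
ft_force: [0.3, -0.9, -2.3]
finger_gap: 32.5
```

```bash
python3 w.py rot5
```

```text
4.4667 [622.06625752 138.18700917 112.02908258] [1.79966417e+02 2.72352936e-01 1.57736460e-01] 32.5411686374878 [ 7.9 18.  85.8  0.  76.4 97.8]
```

View pics/rot5.png

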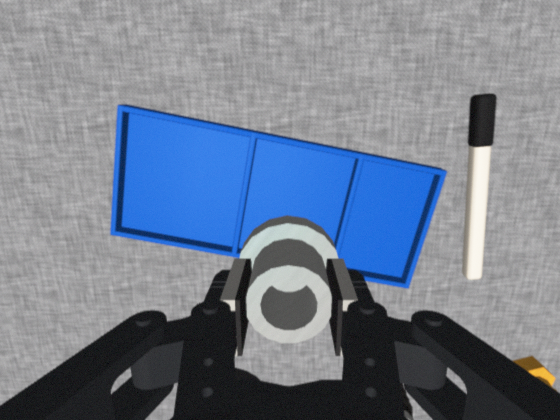

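```bash
cat > px.py <<'E'
import sys
from h import *
d=np.load(f'pics/{sys.argv[1]}.npz')
P=[ray(d['K'],d['T'],tuple(map(float,a.split(',')[:2])),float(a.split(',')[2])) for a in sys.argv[2:]]
for p in P: print(p.round(1))
print('mean',np.mean(P,0).round(1))
E
python3 px.py rot5 123,106,14 444,171,14 407,286,14 112,236,14
```

```text
[693.3 244.8]
[651.6  32. ]
[564.2  48.4]
[603.6 264.5]
mean [628.2 147.4]
```

Emit:
{"name": "step_arm", "arguments": {
  "plan": [
    {"grip": 2.5,"tx": 0.3,"ty": 0.4,"tz": 3.0,"ax": 0,"ay": 0,"az": 0},
    {"grip": 2.5,"tx": 0,"ty": 0,"tz": 3.0,"ax": 0,"ay": 0,"az": 0},
    {"grip": 2.5,"tx": 0,"ty": 0,"tz": 2.0,"ax": 0,"ay": 0,"az": 0},
    {"grip": 2.5,"tx": 0,"ty": 0,"tz": 0,"ax": 0,"ay": 0,"az": 0},
    {"grip": 2.5,"tx": 0,"ty": 0,"tz": 0,"ax": 0,"ay": 0,"az": 0}
  ]
}}

```text
time: 4.93
tool_pos: [624.0, 130.8, 33.3]
tcp_rot: [180.0, 0.3, -0.1]
ft_force: [0.7, 0.8, -1.7]
finger_gap: 32.7
```

Emit:
{"name": "step_arm", "arguments": {
  "plan": [
    {"grip": 2.5,"tx": 0.1,"ty": -0.3,"tz": 0.6,"ax": 0,"ay": 0,"az": 0},
    {"grip": 2.5,"tx": 0,"ty": 0,"tz": 0.5,"ax": 0,"ay": 0,"az": 0},
    {"grip": 2.5,"tx": 0,"ty": 0,"tz": 0,"ax": 0,"ay": 0,"az": 0},
    {"grip": 2.5,"tx": 0,"ty": 0,"tz": 0,"ax": 0,"ay": 0,"az": 0}
  ]
}}

```text
time: 5.27
tool_pos: [627.8, 135.3, 25.1]
tcp_rot: [-180.0, -0.1, -0.0]
ft_force: [1.0, 0.5, -1.8]
finger_gap: 32.6
```

Emit:
{"name": "step_arm", "arguments": {
  "plan": [
    {"grip": 2.5,"tx": 0,"ty": 0,"tz": 0,"ax": 0,"ay": 0,"az": 0},
    {"grip": 2.5,"tx": 0,"ty": 0,"tz": 0,"ax": 0,"ay": 0,"az": 0},
    {"grip": 2.5,"tx": 0,"ty": 0,"tz": 0,"ax": 0,"ay": 0,"az": 0},
    {"grip": 2.5,"tx": 0,"ty": 0,"tz": 0,"ax": 0,"ay": 0,"az": 0}
  ]
}}

```text
time: 5.6
tool_pos: [627.6, 135.3, 24.6]
tcp_rot: [-180.0, -0.0, -0.0]
ft_force: [-0.4, 0.0, -3.0]
finger_gap: 32.7
```

Emit:
{"name": "step_arm", "arguments": {
  "plan": [
    {"grip": 2.5,"tx": 0,"ty": 0,"tz": 0.25,"ax": 0,"ay": 0,"az": 0},
    {"grip": 2.5,"tx": 0,"ty": 0,"tz": 0,"ax": 0,"ay": 0,"az": 0},
    {"grip": 2.5,"tx": 0,"ty": 0,"tz": 0,"ax": 0,"ay": 0,"az": 0}
  ]
}}

```text
time: 5.85
tool_pos: [627.6, 135.3, 21.9]
tcp_rot: [-180.0, -0.0, -0.0]
ft_force: [0.2, 0.7, -0.6]
finger_gap: 32.7
```

Emit:
{"name": "step_arm", "arguments": {
  "plan": [
    {"grip": 4.5,"tx": 0,"ty": 0,"tz": 0,"ax": 0,"ay": 0,"az": 0},
    {"grip": 4.8,"tx": 0,"ty": 0,"tz": 0,"ax": 0,"ay": 0,"az": 0},
    {"grip": 4.8,"tx": 0,"ty": 0,"tz": 0,"ax": 0,"ay": 0,"az": 0},
    {"grip": 4.8,"tx": 0,"ty": 0,"tz": -2,"ax": 0,"ay": 0,"az": 0},
    {"grip": 4.8,"tx": 0,"ty": 0,"tz": -4,"ax": 0,"ay": 0,"az": 0},
    {"grip": 4.8,"tx": 0,"ty": 0,"tz": -4,"ax": 0,"ay": 0,"az": 0},
    {"grip": 4.8,"tx": 0,"ty": 0,"tz": -2,"ax": 0,"ay": 0,"az": 0}
  ]
}}

```text
time: 6.43
tool_pos: [629.6, 135.6, 147.6]
tcp_rot: [-180.0, -0.3, -0.0]
ft_force: [0.7, 0.0, 1.5]
finger_gap: 48.2
```

Emit:
{"name": "step_arm", "arguments": {
  "plan": [
    {"grip": 4.8,"tx": -2.1,"ty": 2.87,"tz": 0,"ax": 0,"ay": 0,"az": 0},
    {"grip": 4.8,"tx": -2.1,"ty": 2.87,"tz": 0,"ax": 0,"ay": 0,"az": 0},
    {"grip": 4.8,"tx": -2.1,"ty": 2.87,"tz": 0,"ax": 0,"ay": 0,"az": 0},
    {"grip": 4.8,"tx": -2.1,"ty": 2.87,"tz": 0,"ax": 0,"ay": 0,"az": 0},
    {"grip": 4.8,"tx": -2.1,"ty": 2.87,"tz": 0,"ax": 0,"ay": 0,"az": 0},
    {"grip": 4.8,"tx": -2.1,"ty": 2.87,"tz": 0,"ax": 0,"ay": 0,"az": 0},
    {"grip": 4.8,"tx": -2.1,"ty": 2.87,"tz": 0,"ax": 0,"ay": 0,"az": 0},
    {"grip": 4.8,"tx": 0,"ty": 0,"tz": 0,"ax": 0,"ay": 0,"az": 0}
  ]
}}

```text
time: 7.1
tool_pos: [477.3, -69.5, 141.6]
tcp_rot: [179.9, 0.1, -0.2]
ft_force: [-0.6, 0.8, 0.8]
finger_gap: 48.1
```

```bash
python3 w.py h1; python3 - <<'E'
from h import *
cv2.imwrite('pics/top1.png',cv2.resize(cv2.cvtColor(snapshot('top'),cv2.COLOR_RGB2BGR)[90:330,180:480],None,fx=2.5,fy=2.5,interpolation=cv2.INTER_CUBIC))
E
```

```text
7.1 [477.33308629 -69.50066691 141.64391066] [ 1.79892749e+02  8.99850112e-02 -2.09642050e-01] 48.130244224046756 [-1.430e+01 -7.400e+00  1.097e+02 -1.000e-01  7.780e+01  7.600e+01]
```

View pics/h1.png

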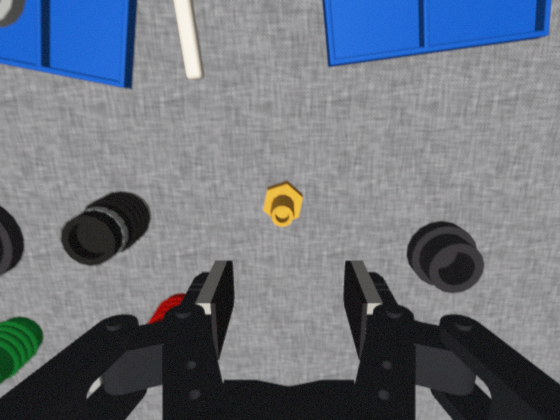

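View pics/top1.png

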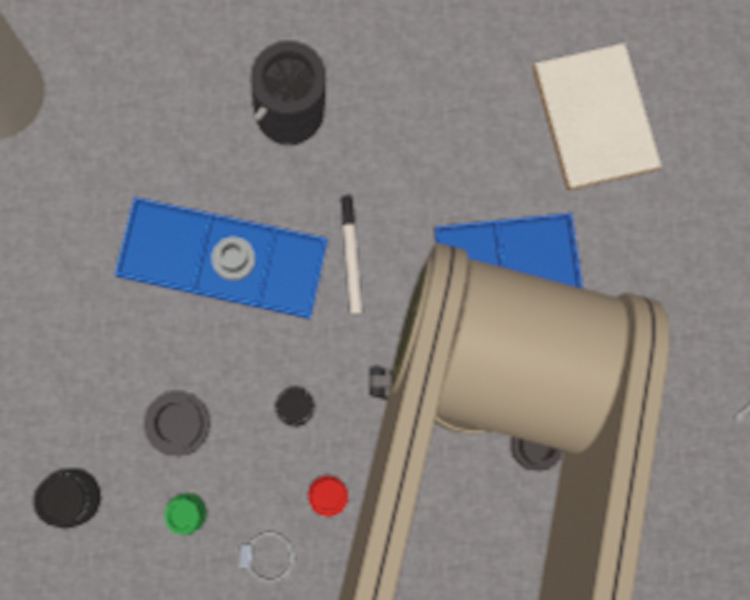

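The rotor sits centred in the middle compartment, at about (233,258) in the top crop. In the wrist view the fitting's spigot tip is at (283,216) and its hexagon at (284,202). The narrow bellows top is at (92,238) and the small ring top at (455,265).

```bash
python3 px.py h1 283,216,46 ; python3 px.py h1 284,204,14;python3 px.py h1 92,238,64;python3 px.py h1 457,266,36;
```

```text
[475.4 -66.2]
mean [475.4 -66.2]
[475.2 -66.6]
mean [475.2 -66.6]
[466.4  59.2]
mean [466.4  59.2]
[ 431.9 -198.3]
mean [ 431.9 -198.3]
```

Emit:
{"name": "step_arm", "arguments": {
  "plan": [
    {"grip": 4.8,"tx": -0.2,"ty": -0.3,"tz": 3,"ax": 0,"ay": 0,"az": 0},
    {"grip": 4.8,"tx": 0,"ty": 0,"tz": 3,"ax": 0,"ay": 0,"az": 0},
    {"grip": 4.8,"tx": 0,"ty": 0,"tz": 3,"ax": 0,"ay": 0,"az": 0},
    {"grip": 4.8,"tx": 0,"ty": 0,"tz": 2,"ax": 0,"ay": 0,"az": 0},
    {"grip": 4.8,"tx": 0,"ty": 0,"tz": 0,"ax": 0,"ay": 0,"az": 0},
    {"grip": 4.8,"tx": 0,"ty": 0,"tz": 0,"ax": 0,"ay": 0,"az": 0},
    {"grip": 4.8,"tx": 0,"ty": 0,"tz": 0,"ax": 0,"ay": 0,"az": 0}
  ]
}}

```text
time: 7.78
tool_pos: [479.7, -62.2, 33.3]
tcp_rot: [180.0, -0.1, 0.0]
ft_force: [0.9, 0.8, 0.3]
finger_gap: 47.9
```

Emit:
{"name": "step_arm", "arguments": {
  "plan": [
    {"grip": 4.8,"tx": -0.4,"ty": 0.4,"tz": 0.6,"ax": 0,"ay": 0,"az": 0},
    {"grip": 4.8,"tx": 0,"ty": 0,"tz": 0.6,"ax": 0,"ay": 0,"az": 0},
    {"grip": 4.8,"tx": 0,"ty": 0,"tz": 0,"ax": 0,"ay": 0,"az": 0},
    {"grip": 4.8,"tx": 0,"ty": 0,"tz": 0,"ax": 0,"ay": 0,"az": 0},
    {"grip": 4.8,"tx": 0,"ty": 0,"tz": 0,"ax": 0,"ay": 0,"az": 0}
  ]
}}

```text
time: 8.2
tool_pos: [474.5, -66.6, 20.1]
tcp_rot: [180.0, -0.0, -0.0]
ft_force: [0.9, 0.1, -0.3]
finger_gap: 48.2
```

Emit:
{"name": "step_arm", "arguments": {
  "plan": [
    {"grip": 1.0,"tx": 0,"ty": 0,"tz": 0,"ax": 0,"ay": 0,"az": 0},
    {"grip": 1.0,"tx": 0,"ty": 0,"tz": 0,"ax": 0,"ay": 0,"az": 0},
    {"grip": 1.0,"tx": 0,"ty": 0,"tz": 0,"ax": 0,"ay": 0,"az": 0},
    {"grip": 1.0,"tx": 0,"ty": 0,"tz": 0,"ax": 0,"ay": 0,"az": 0},
    {"grip": 1.0,"tx": 0,"ty": 0,"tz": 0,"ax": 0,"ay": 0,"az": 0},
    {"grip": 1.0,"tx": 0,"ty": 0,"tz": 0,"ax": 0,"ay": 0,"az": 0}
  ]
}}

```text
time: 8.7
tool_pos: [474.6, -66.6, 20.1]
tcp_rot: [180.0, -0.0, -0.0]
ft_force: [0.4, -0.3, 2.9]
finger_gap: 16.9
```

Emit:
{"name": "step_arm", "arguments": {
  "plan": [
    {"grip": 1.0,"tx": 0,"ty": 0,"tz": -2,"ax": 0,"ay": 0,"az": 0},
    {"grip": 1.0,"tx": 0,"ty": 0,"tz": -4,"ax": 0,"ay": 0,"az": 0},
    {"grip": 1.0,"tx": 2.76,"ty": -2.71,"tz": -1.5,"ax": 0,"ay": 0,"az": 0},
    {"grip": 1.0,"tx": 2.76,"ty": -2.71,"tz": 0,"ax": 0,"ay": 0,"az": 0},
    {"grip": 1.0,"tx": 2.76,"ty": -2.71,"tz": 0,"ax": 0,"ay": 0,"az": 0},
    {"grip": 1.0,"tx": 2.76,"ty": -2.71,"tz": 0,"ax": 0,"ay": 0,"az": 0},
    {"grip": 1.0,"tx": 2.76,"ty": -2.71,"tz": 0,"ax": 0,"ay": 0,"az": 0},
    {"grip": 1.0,"tx": 0,"ty": 0,"tz": 3,"ax": 0,"ay": 0,"az": 0}
  ]
}}

```text
time: 9.37
tool_pos: [621.5, 74.0, 72.0]
tcp_rot: [-179.9, -0.9, 0.1]
ft_force: [3.6, 0.1, 0.7]
finger_gap: 16.6
```

Emit:
{"name": "step_arm", "arguments": {
  "plan": [
    {"grip": 1.0,"tx": 0,"ty": 0,"tz": 0,"ax": 0,"ay": 0,"az": 0},
    {"grip": 1.0,"tx": 0,"ty": 0,"tz": 0,"ax": 0,"ay": 0,"az": 0},
    {"grip": 1.0,"tx": 0,"ty": 0,"tz": 0,"ax": 0,"ay": 0,"az": 0}
  ]
}}

```text
time: 9.62
tool_pos: [611.5, 68.5, 64.6]
tcp_rot: [180.0, 0.1, -0.0]
ft_force: [0.7, -0.7, -0.4]
finger_gap: 16.9
```

```bash
python3 w.py h2
```

```text
9.6167 [611.53377305  68.52497876  64.61139977] [ 1.79990237e+02  9.92065279e-02 -4.29746564e-02] 16.87778393833154 [ 1.6 17.6 91.6 -0.  70.9 91.7]
```

View pics/h2.png

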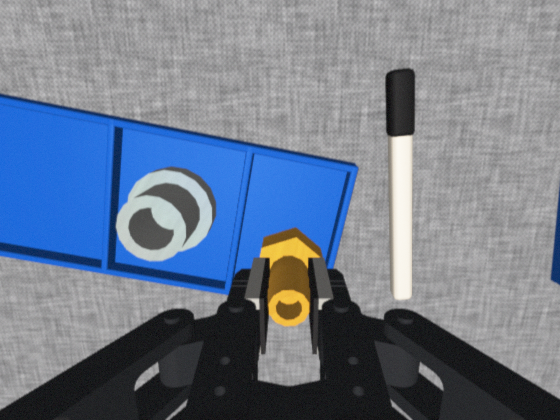

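The fitting is held upright above the smallest compartment, with its tip at (289,306).

Emit:
{"name": "step_arm", "arguments": {
  "plan": [
    {"grip": 1.0,"tx": 0,"ty": 0,"tz": 2,"ax": 0,"ay": 0,"az": 0},
    {"grip": 1.0,"tx": 0,"ty": 0,"tz": 1.5,"ax": 0,"ay": 0,"az": 0},
    {"grip": 1.0,"tx": 0,"ty": 0,"tz": 0,"ax": 0,"ay": 0,"az": 0},
    {"grip": 1.0,"tx": 0,"ty": 0,"tz": 0,"ax": 0,"ay": 0,"az": 0},
    {"grip": 1.0,"tx": 0,"ty": 0,"tz": 0,"ax": 0,"ay": 0,"az": 0}
  ]
}}

```text
time: 10.08
tool_pos: [613.2, 68.5, 31.6]
tcp_rot: [-180.0, -0.1, -0.1]
ft_force: [0.4, -0.0, 0.2]
finger_gap: 16.8
```

Emit:
{"name": "step_arm", "arguments": {
  "plan": [
    {"grip": 1.0,"tx": 0,"ty": 0,"tz": 0.45,"ax": 0,"ay": 0,"az": 0},
    {"grip": 1.0,"tx": 0,"ty": 0,"tz": 0.3,"ax": 0,"ay": 0,"az": 0},
    {"grip": 1.0,"tx": 0,"ty": 0,"tz": 0,"ax": 0,"ay": 0,"az": 0},
    {"grip": 1.0,"tx": 0,"ty": 0,"tz": 0,"ax": 0,"ay": 0,"az": 0},
    {"grip": 1.0,"tx": 0,"ty": 0,"tz": 0,"ax": 0,"ay": 0,"az": 0}
  ]
}}

```text
time: 10.5
tool_pos: [613.9, 68.8, 24.1]
tcp_rot: [180.0, -0.2, -0.0]
ft_force: [-0.3, -0.7, 5.9]
finger_gap: 17.0
```

Emit:
{"name": "step_arm", "arguments": {
  "plan": [
    {"grip": 3.2,"tx": 0,"ty": 0,"tz": 0,"ax": 0,"ay": 0,"az": 0},
    {"grip": 3.4,"tx": 0,"ty": 0,"tz": 0,"ax": 0,"ay": 0,"az": 0},
    {"grip": 3.4,"tx": 0,"ty": 0,"tz": 0,"ax": 0,"ay": 0,"az": 0},
    {"grip": 3.4,"tx": 0,"ty": 0,"tz": -2,"ax": 0,"ay": 0,"az": 0},
    {"grip": 3.4,"tx": 0,"ty": 0,"tz": -4,"ax": 0,"ay": 0,"az": 0},
    {"grip": 5,"tx": 0,"ty": 0,"tz": -4,"ax": 0,"ay": 0,"az": 0},
    {"grip": 7,"tx": 0,"ty": 0,"tz": -2,"ax": 0,"ay": 0,"az": 0}
  ]
}}

```text
time: 11.08
tool_pos: [614.3, 69.0, 147.5]
tcp_rot: [-180.0, -0.3, -0.0]
ft_force: [2.0, -1.1, 1.6]
finger_gap: 56.9
```

Emit:
{"name": "step_arm", "arguments": {
  "plan": [
    {"grip": 8.0,"tx": -2.29,"ty": 3.33,"tz": 0,"ax": 0,"ay": 0,"az": 0},
    {"grip": 8.0,"tx": -2.29,"ty": 3.33,"tz": 0,"ax": 0,"ay": 0,"az": 0},
    {"grip": 8.0,"tx": -2.29,"ty": 3.33,"tz": 0,"ax": 0,"ay": 0,"az": 0},
    {"grip": 8.0,"tx": -2.29,"ty": 3.33,"tz": 0,"ax": 0,"ay": 0,"az": 0},
    {"grip": 8.0,"tx": -2.29,"ty": 3.33,"tz": 0,"ax": 0,"ay": 0,"az": 0},
    {"grip": 8.0,"tx": -2.29,"ty": 3.33,"tz": 0,"ax": 0,"ay": 0,"az": 0},
    {"grip": 8.0,"tx": -2.29,"ty": 3.33,"tz": 0,"ax": 0,"ay": 0,"az": 0},
    {"grip": 8.0,"tx": -2.29,"ty": 3.33,"tz": 0,"ax": 0,"ay": 0,"az": 0}
  ]
}}

```text
time: 11.75
tool_pos: [427.6, -198.5, 142.3]
tcp_rot: [180.0, -0.0, -0.0]
ft_force: [-0.4, -0.3, -0.1]
finger_gap: 80.0
```

Emit:
{"name": "step_arm", "arguments": {
  "plan": [
    {"grip": 8.0,"tx": 0,"ty": 0,"tz": 0,"ax": 0,"ay": 0,"az": 0},
    {"grip": 8.0,"tx": 0,"ty": 0,"tz": 0,"ax": 0,"ay": 0,"az": 0},
    {"grip": 8.0,"tx": 0,"ty": 0,"tz": 0,"ax": 0,"ay": 0,"az": 0}
  ]
}}

```text
time: 12.0
tool_pos: [429.0, -197.5, 142.3]
tcp_rot: [-180.0, -0.0, -0.1]
ft_force: [0.3, 0.3, 0.5]
finger_gap: 79.9
```

```bash
python3 w.py s1
```

```text
12.0 [ 429.00830119 -197.49101133  142.30808463] [-1.79980728e+02 -1.74986027e-02 -1.05288173e-01] 79.91393403348009 [-31.   -9.2 111.2   0.   78.   59.1]
```

View pics/s1.png

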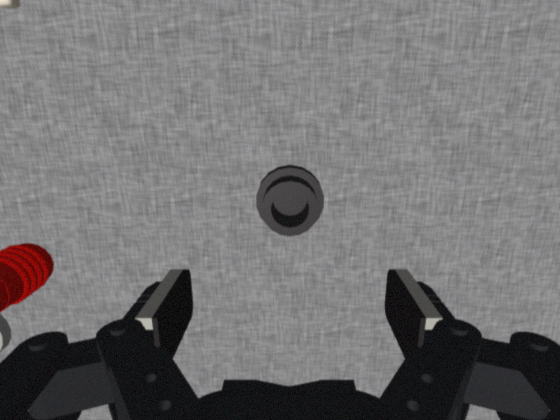

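The small ring is centred at (290,200), in line with the tool.

```bash
python3 meas.py s1 290 200 14,7 60; python3 px.py s1 290,207,36
```

```text
14.0 ell 429.6 -198.7 52.4 57.9 circ [array([ 429.4, -198.6]), np.float64(29.3)]
7.0 ell 427.7 -198.8 53.8 59.4 circ [array([ 427.5, -198.6]), np.float64(30.1)]
[ 430.8 -199. ]
mean [ 430.8 -199. ]
```

Emit:
{"name": "step_arm", "arguments": {
  "plan": [
    {"grip": 8.0,"tx": 0,"ty": 0,"tz": 3,"ax": 0,"ay": 0,"az": 0},
    {"grip": 8.0,"tx": 0,"ty": 0,"tz": 3,"ax": 0,"ay": 0,"az": 0},
    {"grip": 8.0,"tx": 0,"ty": 0,"tz": 3,"ax": 0,"ay": 0,"az": 0},
    {"grip": 7.5,"tx": 0,"ty": 0,"tz": 2,"ax": 0,"ay": 0,"az": 0},
    {"grip": 7.0,"tx": 0,"ty": 0,"tz": 0,"ax": 0,"ay": 0,"az": 0},
    {"grip": 7.0,"tx": 0,"ty": 0,"tz": 0,"ax": 0,"ay": 0,"az": 0},
    {"grip": 7.0,"tx": 0,"ty": 0,"tz": 0,"ax": 0,"ay": 0,"az": 0}
  ]
}}

```text
time: 12.63
tool_pos: [430.4, -197.1, 33.7]
tcp_rot: [180.0, -0.1, 0.1]
ft_force: [1.1, -0.1, 0.4]
finger_gap: 69.8
```

Emit:
{"name": "step_arm", "arguments": {
  "plan": [
    {"grip": 7.0,"tx": 0,"ty": 0.1,"tz": 0.7,"ax": 0,"ay": 0,"az": 0},
    {"grip": 7.0,"tx": 0,"ty": 0,"tz": 0.65,"ax": 0,"ay": 0,"az": 0},
    {"grip": 7.0,"tx": 0,"ty": 0,"tz": 0,"ax": 0,"ay": 0,"az": 0},
    {"grip": 7.0,"tx": 0,"ty": 0,"tz": 0,"ax": 0,"ay": 0,"az": 0},
    {"grip": 7.0,"tx": 0,"ty": 0,"tz": 0,"ax": 0,"ay": 0,"az": 0}
  ]
}}

```text
time: 13.05
tool_pos: [429.1, -198.5, 19.0]
tcp_rot: [180.0, -0.0, -0.0]
ft_force: [0.1, -1.0, -0.1]
finger_gap: 70.1
```

Emit:
{"name": "step_arm", "arguments": {
  "plan": [
    {"grip": 3.4,"tx": 0,"ty": 0,"tz": 0,"ax": 0,"ay": 0,"az": 0},
    {"grip": 3.4,"tx": 0,"ty": 0,"tz": 0,"ax": 0,"ay": 0,"az": 0},
    {"grip": 3.4,"tx": 0,"ty": 0,"tz": 0,"ax": 0,"ay": 0,"az": 0},
    {"grip": 3.4,"tx": 0,"ty": 0,"tz": 0,"ax": 0,"ay": 0,"az": 0},
    {"grip": 3.4,"tx": 0,"ty": 0,"tz": 0,"ax": 0,"ay": 0,"az": 0},
    {"grip": 3.4,"tx": 0,"ty": 0,"tz": 0,"ax": 0,"ay": 0,"az": 0}
  ]
}}

```text
time: 13.55
tool_pos: [429.4, -198.6, 19.3]
tcp_rot: [180.0, -0.0, -0.0]
ft_force: [-1.0, 0.4, 5.6]
finger_gap: 40.1
```

Emit:
{"name": "step_arm", "arguments": {
  "plan": [
    {"grip": 3.4,"tx": 0,"ty": 0,"tz": -2,"ax": 0,"ay": 0,"az": 0},
    {"grip": 3.4,"tx": 0,"ty": 0,"tz": -4,"ax": 0,"ay": 0,"az": 0},
    {"grip": 3.4,"tx": 3.4,"ty": 0.1,"tz": 0,"ax": 0,"ay": 0,"az": 0},
    {"grip": 3.4,"tx": 3.4,"ty": 0.1,"tz": 0,"ax": 0,"ay": 0,"az": 0},
    {"grip": 3.4,"tx": 3.4,"ty": 0.1,"tz": 0,"ax": 0,"ay": 0,"az": 0},
    {"grip": 3.4,"tx": 3.4,"ty": 0,"tz": 0,"ax": 0,"ay": 0,"az": 0},
    {"grip": 3.4,"tx": 3.4,"ty": 0,"tz": 0,"ax": 0,"ay": 0,"az": 0},
    {"grip": 3.4,"tx": 3.4,"ty": 0,"tz": 0,"ax": 0,"ay": 0,"az": 0}
  ]
}}

```text
time: 14.22
tool_pos: [634.2, -201.2, 78.0]
tcp_rot: [-180.0, 0.0, -0.0]
ft_force: [-0.2, -0.5, -0.8]
finger_gap: 40.4
```

Emit:
{"name": "step_arm", "arguments": {
  "plan": [
    {"grip": 3.4,"tx": 0,"ty": 0,"tz": 0,"ax": 0,"ay": 0,"az": 0},
    {"grip": 3.4,"tx": 0,"ty": 0,"tz": 0,"ax": 0,"ay": 0,"az": 0},
    {"grip": 3.4,"tx": 0,"ty": 0,"tz": 0,"ax": 0,"ay": 0,"az": 0}
  ]
}}

```text
time: 14.47
tool_pos: [632.2, -201.2, 77.6]
tcp_rot: [-180.0, 0.1, -0.0]
ft_force: [0.1, -0.1, -0.8]
finger_gap: 40.5
```

```bash
python3 w.py s2
```

```text
14.4667 [ 632.16245254 -201.24098494   77.62579227] [-1.79964018e+02  1.21622702e-01 -1.00152176e-02] 40.50251413248796 [-22.1  23.7  82.6  -0.   73.9  67.9]
```

View pics/s2.png

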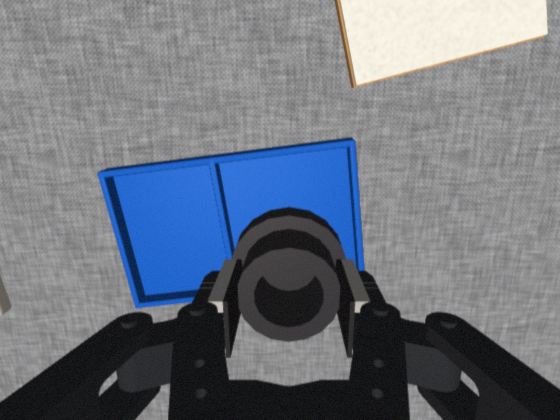

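The ring is held upright over the larger compartment. The tray's corners are at (100,171), (354,139) and (137,306).

```bash
python3 px.py s2 100,171,14 354,139,14 137,306,14; python3 px.py s2 354,139,14 137,306,14
```

```text
[667.8 -91.7]
[ 686.2 -238.8]
[ 578.4 -102.4]
mean [ 644.1 -144.3]
[ 686.2 -238.8]
[ 578.4 -102.4]
mean [ 632.3 -170.6]
```

Emit:
{"name": "step_arm", "arguments": {
  "plan": [
    {"grip": 3.4,"tx": 0.2,"ty": 0,"tz": 2,"ax": 0,"ay": 0,"az": 0},
    {"grip": 3.4,"tx": 0,"ty": 0,"tz": 2,"ax": 0,"ay": 0,"az": 0},
    {"grip": 3.4,"tx": 0,"ty": 0,"tz": 0.4,"ax": 0,"ay": 0,"az": 0},
    {"grip": 3.4,"tx": 0,"ty": 0,"tz": 0,"ax": 0,"ay": 0,"az": 0},
    {"grip": 3.4,"tx": 0,"ty": 0,"tz": 0,"ax": 0,"ay": 0,"az": 0},
    {"grip": 3.4,"tx": 0,"ty": 0,"tz": 0,"ax": 0,"ay": 0,"az": 0}
  ]
}}

```text
time: 15.02
tool_pos: [635.7, -202.0, 36.7]
tcp_rot: [180.0, -0.1, -0.0]
ft_force: [-0.5, 0.3, -0.7]
finger_gap: 40.0
```

Emit:
{"name": "step_arm", "arguments": {
  "plan": [
    {"grip": 3.4,"tx": 0,"ty": 0,"tz": 0.8,"ax": 0,"ay": 0,"az": 0},
    {"grip": 3.4,"tx": 0,"ty": 0,"tz": 0.5,"ax": 0,"ay": 0,"az": 0},
    {"grip": 3.4,"tx": 0,"ty": 0,"tz": 0,"ax": 0,"ay": 0,"az": 0},
    {"grip": 3.4,"tx": 0,"ty": 0,"tz": 0,"ax": 0,"ay": 0,"az": 0},
    {"grip": 3.4,"tx": 0,"ty": 0,"tz": 0,"ax": 0,"ay": 0,"az": 0}
  ]
}}

```text
time: 15.43
tool_pos: [635.7, -202.0, 22.6]
tcp_rot: [179.9, -0.1, -0.0]
ft_force: [0.8, -1.2, 4.6]
finger_gap: 40.0
```

Emit:
{"name": "step_arm", "arguments": {
  "plan": [
    {"grip": 5.4,"tx": 0,"ty": 0,"tz": 0,"ax": 0,"ay": 0,"az": 0},
    {"grip": 5.8,"tx": 0,"ty": 0,"tz": 0,"ax": 0,"ay": 0,"az": 0},
    {"grip": 5.8,"tx": 0,"ty": 0,"tz": 0,"ax": 0,"ay": 0,"az": 0},
    {"grip": 5.8,"tx": 0,"ty": 0,"tz": -2,"ax": 0,"ay": 0,"az": 0},
    {"grip": 5.8,"tx": 0,"ty": 0,"tz": -4,"ax": 0,"ay": 0,"az": 0},
    {"grip": 6,"tx": 0,"ty": 0,"tz": -4,"ax": 0,"ay": 0,"az": 0},
    {"grip": 7,"tx": 0,"ty": 0,"tz": -3,"ax": 0,"ay": 0,"az": 0}
  ]
}}

```text
time: 16.02
tool_pos: [635.4, -201.5, 154.6]
tcp_rot: [180.0, -0.1, -0.0]
ft_force: [1.1, -1.5, 0.9]
finger_gap: 69.6
```

Emit:
{"name": "step_arm", "arguments": {
  "plan": [
    {"grip": 7.0,"tx": -2.14,"ty": -3.3,"tz": 0,"ax": 0,"ay": 0,"az": 0},
    {"grip": 7.0,"tx": -2.14,"ty": -3.3,"tz": 0,"ax": 0,"ay": 0,"az": 0},
    {"grip": 7.0,"tx": -2.14,"ty": -3.3,"tz": 0,"ax": 0,"ay": 0,"az": 0},
    {"grip": 7.0,"tx": -2.14,"ty": -3.3,"tz": 0,"ax": 0,"ay": 0,"az": 0},
    {"grip": 7.0,"tx": -2.14,"ty": -3.3,"tz": 0,"ax": 0,"ay": 0,"az": 0},
    {"grip": 7.0,"tx": -2.14,"ty": -3.3,"tz": 0,"ax": 0,"ay": 0,"az": 0},
    {"grip": 7.0,"tx": -2.14,"ty": -3.3,"tz": 0,"ax": 0,"ay": 0,"az": 0},
    {"grip": 7.0,"tx": -2.14,"ty": -3.3,"tz": 0,"ax": 0,"ay": 0,"az": 0}
  ]
}}

```text
time: 16.68
tool_pos: [462.4, 63.9, 151.5]
tcp_rot: [-180.0, 0.0, -0.0]
ft_force: [0.3, 1.1, 0.2]
finger_gap: 69.8
```

Emit:
{"name": "step_arm", "arguments": {
  "plan": [
    {"grip": 7.0,"tx": 0,"ty": 0,"tz": 0,"ax": 0,"ay": 0,"az": 0},
    {"grip": 7.0,"tx": 0,"ty": 0,"tz": 0,"ax": 0,"ay": 0,"az": 0},
    {"grip": 7.0,"tx": 0,"ty": 0,"tz": 0,"ax": 0,"ay": 0,"az": 0}
  ]
}}

```text
time: 16.93
tool_pos: [464.2, 62.5, 152.0]
tcp_rot: [180.0, -0.0, 0.0]
ft_force: [0.2, 0.3, 0.5]
finger_gap: 69.8
```

```bash
python3 w.py n1
```

```text
16.9333 [464.18175704  62.54308545 151.9568831 ] [ 1.79977276e+02 -3.81143648e-02  3.30186263e-02] 69.75443618812838 [  1.4 -10.4 111.2  -0.   79.1  91.4]
```

View pics/n1.png

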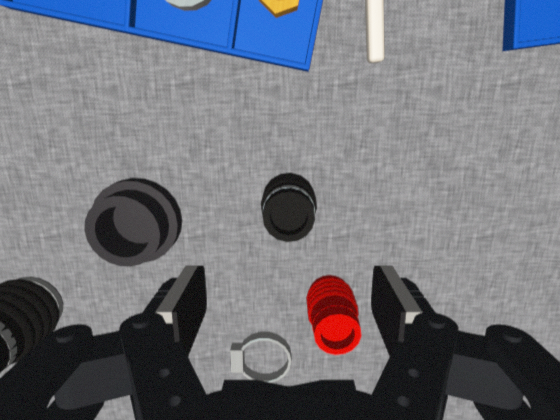

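The narrow bellows top is at (289,216). The red look-alike at (337,332) is well behind it and clear.

```bash
python3 px.py n1 289,216,64; python3 px.py n1 289,222,64
```

```text
[464.9  61.8]
mean [464.9  61.8]
[460.6  61.8]
mean [460.6  61.8]
```

Emit:
{"name": "step_arm", "arguments": {
  "plan": [
    {"grip": 7.0,"tx": 0,"ty": 0,"tz": 3,"ax": 0,"ay": 0,"az": 0},
    {"grip": 7.0,"tx": 0,"ty": 0,"tz": 3,"ax": 0,"ay": 0,"az": 0},
    {"grip": 6.5,"tx": 0,"ty": 0,"tz": 3,"ax": 0,"ay": 0,"az": 0},
    {"grip": 6.5,"tx": 0,"ty": 0,"tz": 0,"ax": 0,"ay": 0,"az": 0},
    {"grip": 6.5,"tx": 0,"ty": 0,"tz": 0,"ax": 0,"ay": 0,"az": 0},
    {"grip": 6.5,"tx": 0,"ty": 0,"tz": 0,"ax": 0,"ay": 0,"az": 0}
  ]
}}

```text
time: 17.48
tool_pos: [465.1, 61.9, 63.2]
tcp_rot: [180.0, -0.1, -0.1]
ft_force: [0.3, -0.4, -0.3]
finger_gap: 65.1
```

Lower to about 45.

Emit:
{"name": "step_arm", "arguments": {
  "plan": [
    {"grip": 6.5,"tx": 0,"ty": 0,"tz": 1.8,"ax": 0,"ay": 0,"az": 0},
    {"grip": 6.5,"tx": 0,"ty": 0,"tz": 0,"ax": 0,"ay": 0,"az": 0},
    {"grip": 6.5,"tx": 0,"ty": 0,"tz": 0,"ax": 0,"ay": 0,"az": 0},
    {"grip": 6.5,"tx": 0,"ty": 0,"tz": 0,"ax": 0,"ay": 0,"az": 0}
  ]
}}

```text
time: 17.82
tool_pos: [465.2, 62.5, 45.6]
tcp_rot: [-180.0, -0.1, -0.0]
ft_force: [-1.1, 0.1, -0.9]
finger_gap: 65.0
```

Emit:
{"name": "step_arm", "arguments": {
  "plan": [
    {"grip": 2.8,"tx": 0,"ty": 0,"tz": 0,"ax": 0,"ay": 0,"az": 0},
    {"grip": 2.8,"tx": 0,"ty": 0,"tz": 0,"ax": 0,"ay": 0,"az": 0},
    {"grip": 2.8,"tx": 0,"ty": 0,"tz": 0,"ax": 0,"ay": 0,"az": 0},
    {"grip": 2.8,"tx": 0,"ty": 0,"tz": 0,"ax": 0,"ay": 0,"az": 0},
    {"grip": 2.8,"tx": 0,"ty": 0,"tz": 0,"ax": 0,"ay": 0,"az": 0},
    {"grip": 2.8,"tx": 0,"ty": 0,"tz": 0,"ax": 0,"ay": 0,"az": 0}
  ]
}}

```text
time: 18.32
tool_pos: [464.8, 62.6, 45.0]
tcp_rot: [-180.0, -0.1, -0.0]
ft_force: [-1.6, 0.8, 6.0]
finger_gap: 34.7
```

Emit:
{"name": "step_arm", "arguments": {
  "plan": [
    {"grip": 2.8,"tx": 0,"ty": 0,"tz": -2,"ax": 0,"ay": 0,"az": 0},
    {"grip": 2.8,"tx": 0,"ty": 0,"tz": -4,"ax": 0,"ay": 0,"az": 0},
    {"grip": 2.8,"tx": 0,"ty": 0,"tz": -1,"ax": 0,"ay": 0,"az": 0},
    {"grip": 2.8,"tx": 2.3,"ty": 2.73,"tz": 0,"ax": 0,"ay": 0,"az": 0},
    {"grip": 2.8,"tx": 2.3,"ty": 2.73,"tz": 0,"ax": 0,"ay": 0,"az": 0},
    {"grip": 2.8,"tx": 2.3,"ty": 2.73,"tz": 0,"ax": 0,"ay": 0,"az": 0},
    {"grip": 2.8,"tx": 2.3,"ty": 2.73,"tz": 0,"ax": 0,"ay": 0,"az": 0},
    {"grip": 2.8,"tx": 2.3,"ty": 2.73,"tz": 0,"ax": 0,"ay": 0,"az": 0}
  ]
}}

```text
time: 18.98
tool_pos: [579.9, -75.4, 114.0]
tcp_rot: [180.0, -0.0, -0.0]
ft_force: [-0.1, 0.5, 0.3]
finger_gap: 34.4
```

Emit:
{"name": "step_arm", "arguments": {
  "plan": [
    {"grip": 2.8,"tx": 2.3,"ty": 2.73,"tz": 0,"ax": 0,"ay": 0,"az": 0},
    {"grip": 2.8,"tx": 2.3,"ty": 2.73,"tz": 0,"ax": 0,"ay": 0,"az": 0},
    {"grip": 2.8,"tx": 0,"ty": 0,"tz": 2,"ax": 0,"ay": 0,"az": 0},
    {"grip": 2.8,"tx": 0,"ty": 0,"tz": 2,"ax": 0,"ay": 0,"az": 0},
    {"grip": 2.8,"tx": 0,"ty": 0,"tz": 0,"ax": 0,"ay": 0,"az": 0},
    {"grip": 2.8,"tx": 0,"ty": 0,"tz": 0,"ax": 0,"ay": 0,"az": 0},
    {"grip": 2.8,"tx": 0,"ty": 0,"tz": 0,"ax": 0,"ay": 0,"az": 0}
  ]
}}

```text
time: 19.57
tool_pos: [625.1, -128.4, 74.7]
tcp_rot: [180.0, -0.0, -0.0]
ft_force: [0.0, -0.5, -0.5]
finger_gap: 34.3
```

```bash
python3 w.py n2
```

```text
19.5667 [ 625.06983848 -128.3645377    74.67423581] [ 1.79993417e+02 -2.36530346e-02 -3.05358649e-03] 34.321017278772516 [-16.2  20.1  87.4   0.   72.5  73.8]
```

View pics/n2.png

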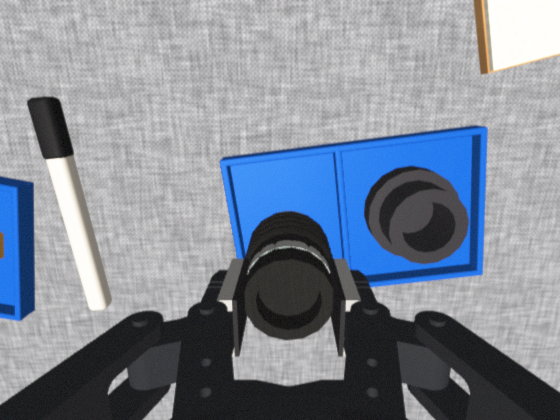

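The small ring stands at (410,215) in the larger compartment. The narrow bellows is held upright over the smaller one, so I'm lowering it.

Emit:
{"name": "step_arm", "arguments": {
  "plan": [
    {"grip": 2.8,"tx": 0,"ty": 0,"tz": 1.5,"ax": 0,"ay": 0,"az": 0},
    {"grip": 2.8,"tx": 0,"ty": 0,"tz": 0.7,"ax": 0,"ay": 0,"az": 0},
    {"grip": 2.8,"tx": 0,"ty": 0,"tz": 0,"ax": 0,"ay": 0,"az": 0},
    {"grip": 2.8,"tx": 0,"ty": 0,"tz": 0,"ax": 0,"ay": 0,"az": 0},
    {"grip": 2.8,"tx": 0,"ty": 0,"tz": 0,"ax": 0,"ay": 0,"az": 0}
  ]
}}

```text
time: 20.03
tool_pos: [625.3, -128.6, 52.7]
tcp_rot: [180.0, -0.1, -0.0]
ft_force: [0.4, 0.0, -0.8]
finger_gap: 34.2
```

Emit:
{"name": "step_arm", "arguments": {
  "plan": [
    {"grip": 2.8,"tx": 0,"ty": 0,"tz": 0.35,"ax": 0,"ay": 0,"az": 0},
    {"grip": 2.8,"tx": 0,"ty": 0,"tz": 0,"ax": 0,"ay": 0,"az": 0},
    {"grip": 2.8,"tx": 0,"ty": 0,"tz": 0,"ax": 0,"ay": 0,"az": 0},
    {"grip": 2.8,"tx": 0,"ty": 0,"tz": 0,"ax": 0,"ay": 0,"az": 0}
  ]
}}

```text
time: 20.37
tool_pos: [625.6, -128.8, 49.1]
tcp_rot: [180.0, -0.1, -0.0]
ft_force: [1.2, -0.1, 2.6]
finger_gap: 34.5
```

Emit:
{"name": "step_arm", "arguments": {
  "plan": [
    {"grip": 4.6,"tx": 0,"ty": 0,"tz": 0,"ax": 0,"ay": 0,"az": 0},
    {"grip": 5.0,"tx": 0,"ty": 0,"tz": 0,"ax": 0,"ay": 0,"az": 0},
    {"grip": 5.0,"tx": 0,"ty": 0,"tz": 0,"ax": 0,"ay": 0,"az": 0},
    {"grip": 5.0,"tx": 0,"ty": 0,"tz": -2,"ax": 0,"ay": 0,"az": 0},
    {"grip": 5.0,"tx": 0,"ty": 0,"tz": -4,"ax": 0,"ay": 0,"az": 0},
    {"grip": 5.0,"tx": 0,"ty": 0,"tz": -4,"ax": 0,"ay": 0,"az": 0},
    {"grip": 7,"tx": 0,"ty": 0,"tz": -2,"ax": 0,"ay": 0,"az": 0}
  ]
}}

```text
time: 20.95
tool_pos: [626.5, -129.1, 173.6]
tcp_rot: [179.9, -0.3, -0.0]
ft_force: [0.8, 0.5, 0.4]
finger_gap: 60.4
```

Emit:
{"name": "step_arm", "arguments": {
  "plan": [
    {"grip": 8.5,"tx": -2.02,"ty": -3.28,"tz": 0,"ax": 0,"ay": 0,"az": 0},
    {"grip": 8.5,"tx": -2.02,"ty": -3.28,"tz": 0,"ax": 0,"ay": 0,"az": 0},
    {"grip": 8.5,"tx": -2.02,"ty": -3.28,"tz": 0,"ax": 0,"ay": 0,"az": 0},
    {"grip": 8.5,"tx": -2.02,"ty": -3.28,"tz": 0,"ax": 0,"ay": 0,"az": 0},
    {"grip": 8.5,"tx": -2.02,"ty": -3.28,"tz": 0,"ax": 0,"ay": 0,"az": 0},
    {"grip": 8.5,"tx": -2.02,"ty": -3.28,"tz": 0,"ax": 0,"ay": 0,"az": 0},
    {"grip": 8.5,"tx": -2.02,"ty": -3.28,"tz": 0,"ax": 0,"ay": 0,"az": 0},
    {"grip": 8.5,"tx": -2.02,"ty": -3.28,"tz": 0,"ax": 0,"ay": 0,"az": 0}
  ]
}}

```text
time: 21.62
tool_pos: [462.0, 135.1, 168.2]
tcp_rot: [-180.0, 0.0, -0.0]
ft_force: [0.5, 0.7, -0.2]
finger_gap: 84.7
```

Emit:
{"name": "step_arm", "arguments": {
  "plan": [
    {"grip": 8.5,"tx": -2.02,"ty": -3.28,"tz": 0,"ax": 0,"ay": 0,"az": 0},
    {"grip": 8.5,"tx": -2.02,"ty": -3.28,"tz": 0,"ax": 0,"ay": 0,"az": 0},
    {"grip": 8.5,"tx": -2.02,"ty": -3.28,"tz": 0,"ax": 0,"ay": 0,"az": 0},
    {"grip": 8.5,"tx": -2.02,"ty": -3.28,"tz": 0,"ax": 0,"ay": 0,"az": 0},
    {"grip": 8.5,"tx": -2.02,"ty": -3.28,"tz": 0,"ax": 0,"ay": 0,"az": 0},
    {"grip": 8.5,"tx": 0,"ty": 0,"tz": 0,"ax": 0,"ay": 0,"az": 0},
    {"grip": 8.5,"tx": 0,"ty": 0,"tz": 0,"ax": 0,"ay": 0,"az": 0},
    {"grip": 8.5,"tx": 0,"ty": 0,"tz": 0,"ax": 0,"ay": 0,"az": 0}
  ]
}}

```text
time: 22.28
tool_pos: [362.4, 297.6, 168.2]
tcp_rot: [180.0, 0.0, 0.0]
ft_force: [-0.1, -0.5, 0.3]
finger_gap: 84.8
```

```bash
python3 w.py w1
```

```text
22.2833 [362.44291832 297.64561947 168.15461597] [1.79961150e+02 1.49469027e-03 3.96106766e-02] 84.80555598156747 [ 33.2 -11.  110.   -0.   81.  123.1]
```

View pics/w1.png

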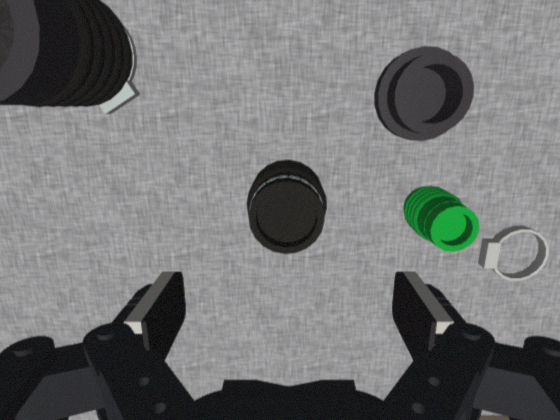

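The wide bellows' top cuff is centred near (287,217). Seal 2 is at upper left, about 190 mm away.

```bash
python3 px.py w1 287,217,80; python3 px.py w1 287,212,80; python3 px.py w1 20,40,125
```

```text
[362.3 298.2]
mean [362.3 298.2]
[365.9 298.2]
mean [365.9 298.2]
[464.5 424.7]
mean [464.5 424.7]
```

Emit:
{"name": "step_arm", "arguments": {
  "plan": [
    {"grip": 8.5,"tx": 0,"ty": 0,"tz": 3,"ax": 0,"ay": 0,"az": 0},
    {"grip": 8.5,"tx": 0,"ty": 0,"tz": 3,"ax": 0,"ay": 0,"az": 0},
    {"grip": 8.5,"tx": 0,"ty": 0,"tz": 1.8,"ax": 0,"ay": 0,"az": 0},
    {"grip": 8.5,"tx": 0,"ty": 0,"tz": 0,"ax": 0,"ay": 0,"az": 0},
    {"grip": 8.5,"tx": 0,"ty": 0,"tz": 0,"ax": 0,"ay": 0,"az": 0},
    {"grip": 8.5,"tx": 0,"ty": 0,"tz": 0,"ax": 0,"ay": 0,"az": 0}
  ]
}}

```text
time: 22.83
tool_pos: [363.8, 297.6, 91.7]
tcp_rot: [-180.0, -0.1, -0.1]
ft_force: [0.6, 0.5, 0.1]
finger_gap: 85.3
```

Emit:
{"name": "step_arm", "arguments": {
  "plan": [
    {"grip": 8.5,"tx": 0,"ty": 0,"tz": 1.7,"ax": 0,"ay": 0,"az": 0},
    {"grip": 8.5,"tx": 0,"ty": 0,"tz": 1.6,"ax": 0,"ay": 0,"az": 0},
    {"grip": 8.5,"tx": 0,"ty": 0,"tz": 0,"ax": 0,"ay": 0,"az": 0},
    {"grip": 8.5,"tx": 0,"ty": 0,"tz": 0,"ax": 0,"ay": 0,"az": 0},
    {"grip": 8.5,"tx": 0,"ty": 0,"tz": 0,"ax": 0,"ay": 0,"az": 0}
  ]
}}

```text
time: 23.25
tool_pos: [363.6, 298.5, 59.2]
tcp_rot: [-179.9, -0.1, -0.0]
ft_force: [0.9, 0.1, -0.3]
finger_gap: 85.0
```

Emit:
{"name": "step_arm", "arguments": {
  "plan": [
    {"grip": 4.4,"tx": 0,"ty": 0,"tz": 0,"ax": 0,"ay": 0,"az": 0},
    {"grip": 4.4,"tx": 0,"ty": 0,"tz": 0,"ax": 0,"ay": 0,"az": 0},
    {"grip": 4.4,"tx": 0,"ty": 0,"tz": 0,"ax": 0,"ay": 0,"az": 0},
    {"grip": 4.4,"tx": 0,"ty": 0,"tz": 0,"ax": 0,"ay": 0,"az": 0},
    {"grip": 4.4,"tx": 0,"ty": 0,"tz": 0,"ax": 0,"ay": 0,"az": 0},
    {"grip": 4.4,"tx": 0,"ty": 0,"tz": 0,"ax": 0,"ay": 0,"az": 0}
  ]
}}

```text
time: 23.75
tool_pos: [363.2, 298.5, 58.5]
tcp_rot: [-179.9, -0.1, -0.0]
ft_force: [0.2, 0.0, 7.0]
finger_gap: 50.5
```

Emit:
{"name": "step_arm", "arguments": {
  "plan": [
    {"grip": 4.4,"tx": 0,"ty": 0,"tz": -1.5,"ax": 0,"ay": 0,"az": 0},
    {"grip": 4.4,"tx": 0,"ty": 0,"tz": -3,"ax": 0,"ay": 0,"az": 0},
    {"grip": 4.4,"tx": 0,"ty": 0,"tz": -2.5,"ax": 0,"ay": 0,"az": 0},
    {"grip": 4.4,"tx": 0,"ty": 0,"tz": 0,"ax": 0,"ay": 0,"az": 0}
  ]
}}

```text
time: 24.08
tool_pos: [365.1, 299.7, 132.8]
tcp_rot: [-179.8, -0.4, -0.0]
ft_force: [0.9, 0.7, -0.4]
finger_gap: 51.1
```

Emit:
{"name": "step_arm", "arguments": {
  "plan": [
    {"grip": 4.4,"tx": 3.47,"ty": 1.05,"tz": 0,"ax": 0,"ay": 0,"az": 0},
    {"grip": 4.4,"tx": 3.47,"ty": 1.05,"tz": 0,"ax": 0,"ay": 0,"az": 0},
    {"grip": 4.4,"tx": 3.47,"ty": 1.05,"tz": 0,"ax": 0,"ay": 0,"az": 0},
    {"grip": 4.4,"tx": 3.47,"ty": 1.05,"tz": 0,"ax": 0,"ay": 0,"az": 0},
    {"grip": 4.4,"tx": 3.47,"ty": 1.05,"tz": 0,"ax": 0,"ay": 0,"az": 0},
    {"grip": 4.4,"tx": 3.47,"ty": 1.05,"tz": 0,"ax": 0,"ay": 0,"az": 0},
    {"grip": 4.4,"tx": 3.47,"ty": 1.05,"tz": 0,"ax": 0,"ay": 0,"az": 0},
    {"grip": 4.4,"tx": 3.47,"ty": 1.05,"tz": 0,"ax": 0,"ay": 0,"az": 0}
  ]
}}

```text
time: 24.75
tool_pos: [641.1, 212.9, 126.0]
tcp_rot: [180.0, 0.1, -0.0]
ft_force: [-0.4, 0.6, -1.0]
finger_gap: 50.5
```

Emit:
{"name": "step_arm", "arguments": {
  "plan": [
    {"grip": 4.4,"tx": 0,"ty": 0,"tz": 1,"ax": 0,"ay": 0,"az": 0},
    {"grip": 4.4,"tx": 0,"ty": 0,"tz": 1,"ax": 0,"ay": 0,"az": 0},
    {"grip": 4.4,"tx": 0,"ty": 0,"tz": 0,"ax": 0,"ay": 0,"az": 0},
    {"grip": 4.4,"tx": 0,"ty": 0,"tz": 0,"ax": 0,"ay": 0,"az": 0}
  ]
}}

```text
time: 25.08
tool_pos: [637.8, 214.0, 105.2]
tcp_rot: [180.0, 0.2, 0.0]
ft_force: [0.1, -0.1, -0.8]
finger_gap: 50.1
```

```bash
python3 w.py w2
```

```text
25.0833 [637.77888833 213.97665337 105.15904981] [1.79955380e+02 2.36545584e-01 1.18107934e-02] 50.13978761213944 [ 14.2  23.6  79.6   0.   77.  104.2]
```

View pics/w2.png

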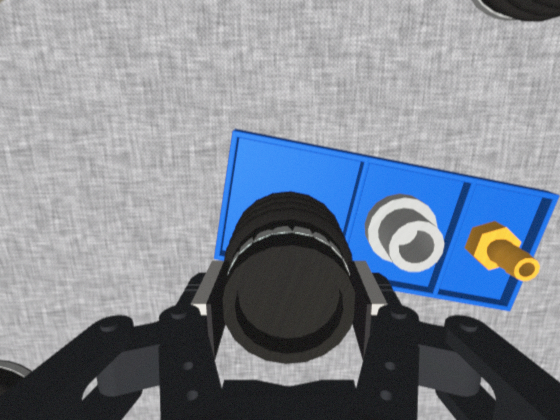

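The rotor at (405,232) and fitting at (495,247) both stand in their compartments. The wide bellows is held upright over the largest one.

Emit:
{"name": "step_arm", "arguments": {
  "plan": [
    {"grip": 4.4,"tx": 0.2,"ty": 0,"tz": 2,"ax": 0,"ay": 0,"az": 0},
    {"grip": 4.4,"tx": 0,"ty": 0,"tz": 1.8,"ax": 0,"ay": 0,"az": 0},
    {"grip": 4.4,"tx": 0,"ty": 0,"tz": 0,"ax": 0,"ay": 0,"az": 0},
    {"grip": 4.4,"tx": 0,"ty": 0,"tz": 0,"ax": 0,"ay": 0,"az": 0},
    {"grip": 4.4,"tx": 0,"ty": 0,"tz": 0,"ax": 0,"ay": 0,"az": 0}
  ]
}}

```text
time: 25.55
tool_pos: [642.2, 214.4, 70.9]
tcp_rot: [-180.0, -0.1, 0.0]
ft_force: [0.4, -0.0, -1.4]
finger_gap: 50.6
```

Emit:
{"name": "step_arm", "arguments": {
  "plan": [
    {"grip": 4.4,"tx": 0,"ty": 0,"tz": 0.5,"ax": 0,"ay": 0,"az": 0},
    {"grip": 4.4,"tx": 0,"ty": 0,"tz": 0.35,"ax": 0,"ay": 0,"az": 0},
    {"grip": 4.4,"tx": 0,"ty": 0,"tz": 0,"ax": 0,"ay": 0,"az": 0},
    {"grip": 4.4,"tx": 0,"ty": 0,"tz": 0,"ax": 0,"ay": 0,"az": 0},
    {"grip": 4.4,"tx": 0,"ty": 0,"tz": 0,"ax": 0,"ay": 0,"az": 0}
  ]
}}

```text
time: 25.97
tool_pos: [643.1, 214.5, 62.2]
tcp_rot: [-179.9, -0.1, -0.0]
ft_force: [0.7, 3.4, 4.7]
finger_gap: 50.5
```

Emit:
{"name": "step_arm", "arguments": {
  "plan": [
    {"grip": 6.4,"tx": 0,"ty": 0,"tz": 0,"ax": 0,"ay": 0,"az": 0},
    {"grip": 6.8,"tx": 0,"ty": 0,"tz": 0,"ax": 0,"ay": 0,"az": 0},
    {"grip": 6.8,"tx": 0,"ty": 0,"tz": 0,"ax": 0,"ay": 0,"az": 0},
    {"grip": 6.8,"tx": 0,"ty": 0,"tz": -2,"ax": 0,"ay": 0,"az": 0},
    {"grip": 6.8,"tx": 0,"ty": 0,"tz": -4,"ax": 0,"ay": 0,"az": 0},
    {"grip": 6.8,"tx": 0,"ty": 0,"tz": -4,"ax": 0,"ay": 0,"az": 0},
    {"grip": 6.8,"tx": 0,"ty": 0,"tz": -4,"ax": 0,"ay": 0,"az": 0}
  ]
}}

```text
time: 26.55
tool_pos: [641.1, 213.2, 201.1]
tcp_rot: [179.9, 0.1, -0.0]
ft_force: [1.1, 0.7, 0.5]
finger_gap: 67.6
```

Emit:
{"name": "step_arm", "arguments": {
  "plan": [
    {"grip": 6.8,"tx": -2.8,"ty": 2.8,"tz": 0,"ax": 0,"ay": 0,"az": 0},
    {"grip": 6.8,"tx": -2.8,"ty": 2.8,"tz": 0,"ax": 0,"ay": 0,"az": 0},
    {"grip": 6.8,"tx": -2.8,"ty": 2.8,"tz": 0,"ax": 0,"ay": 0,"az": 0},
    {"grip": 6.8,"tx": -2.8,"ty": 2.8,"tz": 0,"ax": 0,"ay": 0,"az": 0},
    {"grip": 6.8,"tx": -2.8,"ty": 2.8,"tz": 0,"ax": 0,"ay": 0,"az": 0},
    {"grip": 6.8,"tx": -2.8,"ty": 2.8,"tz": 0,"ax": 0,"ay": 0,"az": 0},
    {"grip": 6.8,"tx": -2.8,"ty": 2.8,"tz": 0,"ax": 0,"ay": 0,"az": 0},
    {"grip": 6.8,"tx": -2.8,"ty": 2.8,"tz": 0,"ax": 0,"ay": 0,"az": 0}
  ]
}}

```text
time: 27.22
tool_pos: [416.1, -11.2, 200.3]
tcp_rot: [180.0, 0.0, -0.0]
ft_force: [0.5, -1.0, 0.4]
finger_gap: 68.1
```

Emit:
{"name": "step_arm", "arguments": {
  "plan": [
    {"grip": 6.8,"tx": 0,"ty": 0,"tz": 0,"ax": 0,"ay": 0,"az": 0},
    {"grip": 6.8,"tx": 0,"ty": 0,"tz": 0,"ax": 0,"ay": 0,"az": 0},
    {"grip": 6.8,"tx": 0,"ty": 0,"tz": 0,"ax": 0,"ay": 0,"az": 0},
    {"grip": 6.8,"tx": 0,"ty": 0,"tz": 0,"ax": 0,"ay": 0,"az": 0}
  ]
}}

```text
time: 27.55
tool_pos: [418.5, -9.7, 200.9]
tcp_rot: [-180.0, -0.0, 0.0]
ft_force: [-0.1, 0.2, -0.0]
finger_gap: 67.9
```

```bash
python3 w.py f1; python3 - <<'E'
from h import *
for n in ['top','scene']:
    im=cv2.cvtColor(snapshot(n),cv2.COLOR_RGB2BGR); cv2.imwrite(f'pics/{n}2.png',im)
    c=im[90:330,120:440] if n=='top' else im[130:310,110:510]
    cv2.imwrite(f'pics/{n}2c.png',cv2.resize(c,None,fx=2,fy=2,interpolation=cv2.INTER_CUBIC))
K,T=cam('top');np.savez('pics/top2.npz',K=K,T=T)
E
for a in "251 259 14"; do set -- $a; python3 meas.py top2 $1 $2 $3 22; done
```

```text
27.55 [418.54503149  -9.65449691 200.94693053] [-1.79989041e+02 -1.41578919e-02  3.95488630e-04] 67.90488801072753 [ -8.4 -21.1 114.8   0.   86.3  81.6]
14.0 ell 443.5 190.2 68.1 70.1 circ [array([443.6, 190.1]), np.float64(36.1)]
```

View pics/top2c.png

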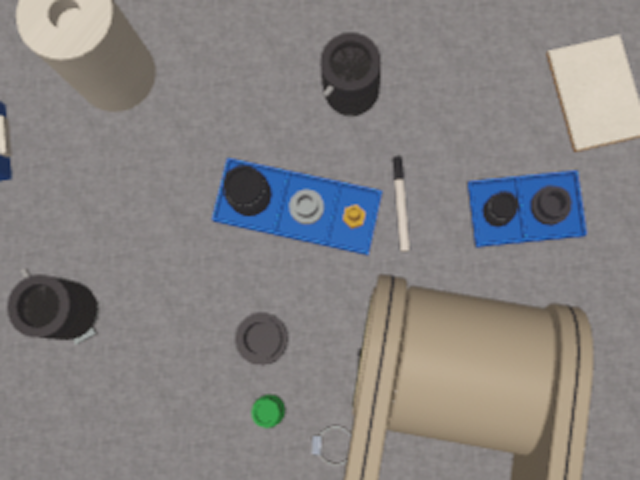

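View pics/scene2c.png

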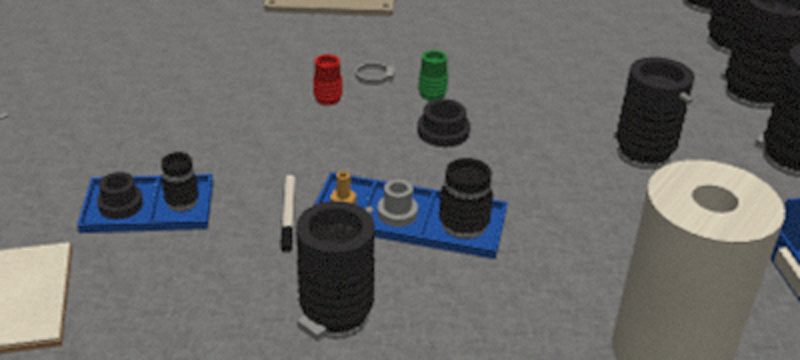

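View pics/f1.png

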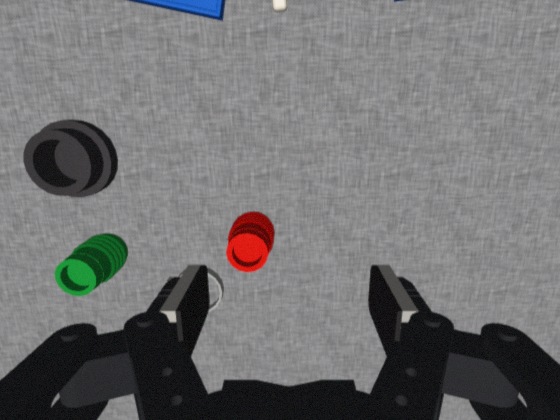

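```bash
python3 - <<'E'
from h import *
K,T=cam('top')
def fr(O,a,p):
    a=np.radians(a);R=np.array([[np.cos(a),np.sin(a)],[-np.sin(a),np.cos(a)]]);return (R@(p-O)).round(1)
L=(np.array([628.1,148.5]),-11.1);S=(np.array([631.2,-169]),7.1)
for n,f,u,v,z in [('wide',L,246,190,50),('rotor',L,306,206,16),('hose',L,354,215,20),('narrow',S,501,209,45),('small',S,552,206,18)]:
    print(n,fr(*f,ray(K,T,(120+u/2,90+v/2),z)))
print(hand_in())
E
```

```text
wide [-0.9 66.8]
rotor [  1.  -13.7]
hose [  2.1 -81.6]
narrow [-3.8 41.2]
small [ -2.2 -34.1]
the job is handed in; nothing more can be done
None
```

I picked all five parts with a downward grasp, put each in its own compartment, and handed the job in at about 27.7 s of the 122 s allowed. `hand_in()` gives no verdict, so the result rests on the checks below.

**Part positions:** measured from the last top picture, in each tray's own frame, all within their limits:

| Part | Tray | x (mm) | y (mm) |
|---|---|---|---|
| Wide bellows | long | -0.9 | 66.8 |
| Rotor | long | 1.0 | -13.7 |
| Hose fitting | long | 2.1 | -81.6 |
| Narrow bellows | short | -3.8 | 41.2 |
| Small carbon ring | short | -2.2 | -34.1 |

**Upright and flat:** all five look upright in the pictures. I felt floor contact at the expected height before each release, but did not measure the angles.

**Not to be disturbed:** the large carbon ring measures within 0.3 mm of where it started. Both finished seals stand upright and looked unmoved, but I did not measure them at the end. The arm finished clear of everything.

**Disagreements:**
- **Move errors:** moves landed up to about 5 mm off the command, so I corrected each one before gripping or releasing.
- **Rotor grasp:** the fingertips reached lower than I expected and probably touched its flange with about 7 N. I gripped the other parts higher.
- **Tray position:** the top and wrist cameras differed by about 2 mm on the trays, so I used values between the two.

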